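Put the lid on the mug

TASK

Take the wooden lid, which stands on edge in the leaning rest, and lay it down flat, knob up, on the grey desk mat and let go of it. Then pick it up again and set it gently on the mug, the wider of the two cups and the one with a handle, so that it sits seated and level. Leave the mug standing on its coaster and do not disturb the other things on the desk.

Things in the scene. Friction and masses are not known exactly. Their poses are not given: they have to be found in the camera images.
- lid_center (a point): Centre of the loose light-wood lid, on its axis, half-way up its 33 mm; 45 to 85 g. z axis: along the lid's axis to the knob side. Bottom up: plug 64 mm across, 5 high (goes inside the mug's mouth); disc 88 mm across, 6 thick, its underside (sits on the rim) 11.5 mm below this point; neck 16 mm across, 6 high; knob 22 mm across, 16 high.
- lid_knob (a point): Centre of the lid's knob, on the lid's axis, 8.5 mm above lid_center; axes as there.
- lid_edge (a point): Point of the lid's disc rim, mid-thickness, 44 mm from the axis, that is uppermost and free at the start; -x points from the lid's axis to it, z to the knob side. In from the edge the disc alone (6 mm thick) runs 12 mm, then disc plus plug are 11 mm thick, the plug on the side away from the knob; neck and knob begin 33 mm in.
- rest: Fixed wooden rest holding the lid on edge, leaning 20 degrees back from upright towards the rest's -x side, plug face flat on an 80 mm wide back board that covers only the lower 50 mm of the lid's 88. Knob faces the rest's x axis. Low side stops: take the lid out upward along the lean. Base 90 x 100 x 10 mm; origin at the centre of its underside, z up.
- mat_center (a point): Centre of the top of the fixed grey fabric desk mat, 140 x 140 mm and 2 mm thick, lying clear on the desk; axes along its edges, z up.
- mug_rim (a point): Centre of the mouth of the mug, at the height of the rim, z up along its axis. A loose glazed mug 90 mm high, 80 mm across the rim outside and 72 mm inside, about 0.33 kg, with a side handle; it stands on the coaster.
- coaster: Fixed round cork coaster, 100 mm across, 5 mm thick; origin at the centre of its underside.
- tumbler: A smaller cup of the same glaze without handle, 62 mm across and 85 mm high, upright; origin at the centre of its underside. Not to be disturbed.
- pen_pot: Black pen pot, 72 mm across, 95 mm high, with pens up to 150 mm high, upright; origin at the centre of its underside. Not to be disturbed.
- bottle: Small glass bottle, 52 mm across and 130 mm high, upright; origin at the centre of its underside. Not to be disturbed.
- stapler: Stapler lying along its x axis, 125 x 34 mm, 44 mm high; origin at the centre of its underside. Not to be disturbed.
- tape_roll: Roll of tape lying flat, 64 mm across, 18 mm high; origin at the centre of its underside. Not to be disturbed.
- eraser: Eraser lying flat, 45 x 20 x 12 mm; origin at the centre of its underside. Not to be disturbed.
There are look-alikes about, which are no part of the job. What is meant by the part that bears lid_center is not purple or turquoise, and is the smaller of those in its own colour.

How it is judged (in metres and radians):
On the way:
1. the lid lies flat, knob up, on the desk mat, let go (angle between lid_center's own z axis and vertical below 0.1 rad and height (world z) of lid_center below 0.024 m and horizontal distance between lid_center and mat_center below 0.07 m and contact force between lid and the fingers below 0.05 N and linear speed of lid below 0.03 m/s), for 0.2 s.
At the end, for the whole second after the job is handed in: The lid sits on the mug with its plug inside the mouth and its disc on the rim (height within 3 mm, centre within 7 mm of the mug's axis), knob up and level within 0.06 rad, at rest and let go; the mug stands upright with its axis within 25 mm of the coaster's centre (horizontal distance between lid_center and mug_rim below 0.007 m and z of lid_center in the frame of mug_rim between 0.0085 and 0.0145 m and angle between each of lid_center, mug_rim's own z axis and vertical below 0.06 rad and horizontal distance between mug_rim and coaster below 0.025 m and linear speed of lid below 0.02 m/s and contact force between lid and the fingers below 0.05 N); the robot touches nothing.
It fails at once if the lid is slammed or pressed on the mug with more than 40 N (contact force between lid and mug above 40 N).
It fails at once if one of the bystanders (tumbler, pen pot, bottle, stapler, tape roll, eraser) is shifted more than 30 mm or tipped by more than 0.4 rad (distance of any of tumbler, pen_pot, bottle, stapler, tape_roll, eraser from where it was at the start of the episode above 0.03 m or angle between any of tumbler, pen_pot, bottle, stapler, tape_roll, eraser's own z axis and vertical above 0.4 rad).
It also fails if it takes over 59 s, if anything falls off the work surface, if the arm or the gripper's body presses on something with over 40 N, if the wrist force passes 120 N, or if a joint passes its speed limit or range.

ROBOT

A 6-joint arm with a two-finger parallel gripper is mounted at the origin on the work surface. World frame = base frame: x ahead of the robot, y to its left, z up, the work surface at z = 0. Lengths are in mm, angles in rad, forces in N, time in s.
With the tool pointing down it reaches from about 275 to 750 mm from the base axis. Payload 10.2 kg.
Tool frame: the origin (TCP) lies at the very end of the fingers, on their centre line; the grasp point (between the pads) lies behind it (manip.grip_depth is the z of the grasp point in the tool frame, in mm); z points along the fingers, y is the direction in which the jaws open and shut (so a half turn about z gives the same grasp; the last joint's range is limited). The gripper opens to 85 mm and grips with 20 to 120 N. Pads are 22 mm wide; open, the fingers measure 114 mm over their backs; the gripper's body (76 mm by 85 mm) begins 54 mm behind the grasp point. The pads swing forward as they close: fully open they stand 13 mm farther back than shut.
Start: joints at [-1.493, 0.313, 1.498, -0, 1.331, -0.223], TCP at [155.536, -501.437, 205.294] pointing down, gripper open.
Joint ranges: [-2.94, 2.94], [-0.97, 2.17], [0.19, 2.56], [-1.23, 4.37], [0.02, 3.11], [-2.88, 2.88]. Speed limits (rad/s): [2.39, 2.39, 3.01, 3.14, 3.14, 3.14].

INTERFACE

Orientations are given as a rotation vector (axis times angle).
In Python, from workcell import manip, vision gives the robot as it stands. The module is installed in compiled form; this text tells all that it offers.
- The arm moves only by the shell command python3 -m creep 'ROWS' [FORCE]. ROWS is JSON, a list of rows, each an object with "rotation": the turn, a rotation vector about the tool's x, y, z each as a share of 360 degrees, from -1 to 1, a list of three; "delta_pos": the shift along the tool's x, y, z each as a share of 500 mm, from -1 to 1, a list of three; "grip": the finger opening in mm, from 0 to 85.4. A call has 1 to 20 rows; each row is the pose to reach, as a shift and turn from the pose measured when the call began, along the tool's axes at that moment, turning the shorter way round; what a row does not reach only later rows make up. A row lasts 1/8 s, in which the tool goes at most 62.5 mm and 10.7 degrees, less where a joint would pass 70% of its speed; a pose out of reach is approached as far as the arm can. A call with a number of a shift or a turn outside -1 to 1 is refused whole. A call with a gripper value outside its range is refused whole. The fingers move at their own pace and stop on an object; FORCE is the grip in N (left out, the last holds). Time passes only in rows, so rows that repeat a pose let the fingers close. It gives the time, the measured TCP pose, the force and the opening at its end, in the units of the state.
- manip.read_state(): the state, without advancing time (a new reading comes with each control period).
- vision.grab_frame(name): name is "scene" or "top"; returns the picture (400x640x3 uint8, red, green, blue); there is no depth.
- vision.camera_model(name): a dict with "fx", "fy", "cx", "cy" (pixels), "k1" (the pictures are not rectified: a ray, as slopes to the right and down, at radius r is drawn at 1 + k1 r^2 times it, then the intrinsics apply), "rvec" (rotation vector, rad) and "tvec" (3), from world to camera coordinates, as OpenCV has them. Camera axes: x right, y down, z forward; pixel columns grow to the right and rows downward; lengths in mm; the calibration is good to about 2 mm. A picture is of the moment at which its call begins. camera_model takes no time and is no camera call.
- manip.close_job(): hands the job in, once; it reports no verdict.
The state is a dict: "time_s": time; "q": joint angles; "qd": joint speeds; "joint_torque": joint torques, N m; "tool_pos": TCP position; "eef_rot": TCP orientation; "contact_force": force on the tool from outside, world axes, zero at the start; "wrist_torque": the same for the moment, N m; "finger_gap": opening from 0.0 (shut) to 1.0 (fully open).
Only numpy, scipy, OpenCV 4.12 (cv2) and the standard library are available. Lean on these libraries where they do the work, as an engineer would, in place of code of your own. Each camera call takes 0.05 s, during which the arm holds its last target.

## Working session

There is one attempt and no reset: what is moved stays moved. The work goes in short steps, Python scripts to look and compute and a shell command to move; the robot and the scene stay as the last step left them, time stands still between calls to the robot, and variables do not carry over. Pictures are saved under pics/ and viewed, and the job is handed in when it is done.

```bash
ls; mkdir -p pics; python3 - <<'E'
from workcell import manip, vision
import cv2
print(manip.read_state(), manip.grip_depth)
for n in("scene","top"):
    print(vision.camera_model(n)); cv2.imwrite(f"pics/{n}0.png",vision.grab_frame(n)[:,:,::-1])
E
```

```text
pics
{'time_s': 0.0, 'q': array([-1.49339524e+00,  3.13449700e-01,  1.49843749e+00,  9.65040694e-06,
        1.33103796e+00, -2.23358285e-01]), 'qd': array([ 0.00106983,  0.00014177,  0.00077257, -0.00105929, -0.00053332,
        0.00199681]), 'joint_torque': array([ 1.31605288e-03, -4.12265611e+01, -2.59742653e+01, -1.28645052e-04,
        4.15742790e-03, -5.83908005e-06]), 'tool_pos': array([ 155.51703824, -501.12350505,  204.73511288]), 'eef_rot': array([-3.10482474e+00, -4.70450574e-01, -1.67227392e-04]), 'contact_force': array([-0.72125195, -0.83200354, -0.53551313]), 'wrist_torque': array([-0.00054794,  0.0753569 , -0.00392488]), 'finger_gap': 1.0008094737432471} -18.700000000000003
{'fx': 382.23609203097266, 'fy': 382.23609203097266, 'cx': 316.3431543397214, 'cy': 197.51561719356243, 'k1': -0.08498359040016298, 'rvec': array([ 1.67428903,  1.70285425, -0.80088829]), 'tvec': array([ -13.37841531, -268.22639504, 1571.7360504 ])}
{'fx': 414.50394543404536, 'fy': 414.50394543404536, 'cx': 330.35515378286397, 'cy': 195.1974600758011, 'k1': -0.08481095182971306, 'rvec': array([ 1.92568801, -2.29743652,  0.23071285]), 'tvec': array([112.03679375, 549.43978456, 966.22267899])}
```

View pics/scene0.png

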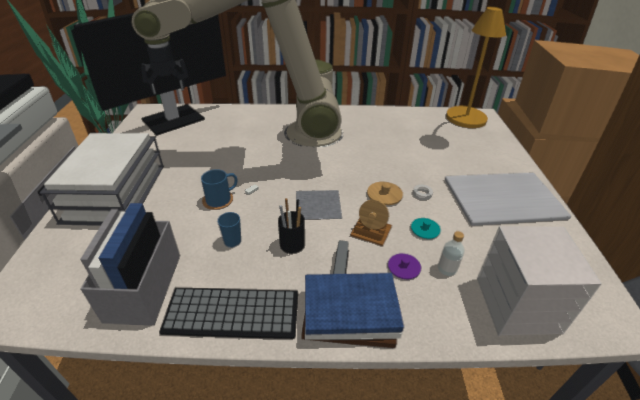

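View pics/top0.png

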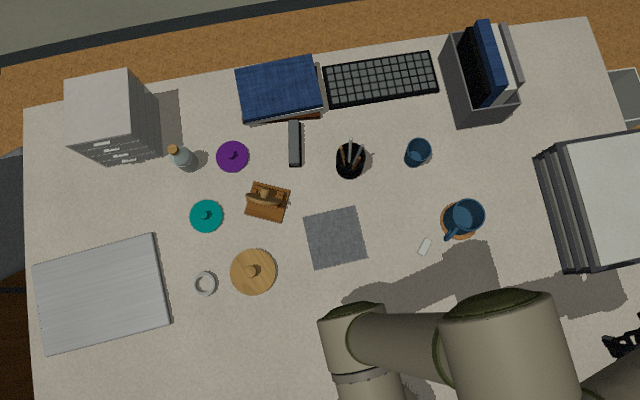

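The candidates for the lid are:
- wooden lid in the rest: scene (374,215), top (268,198)
- larger wooden lid lying flat: scene (384,193), top (253,271)
- purple lid: top (232,156)
- turquoise lid: top (206,215)

I choose the one in the rest, which is wood and the smaller of its colour. Next I check it in a crop.

```bash
cat > h.py <<'E'
from workcell import manip, vision
import cv2, numpy as np
from scipy.spatial.transform import Rotation as R
from scipy.optimize import least_squares
CM={n:vision.camera_model(n) for n in("scene","top")}
def ray(n,uv):
    c=CM[n]; d=np.array([(uv[0]-c['cx'])/c['fx'],(uv[1]-c['cy'])/c['fy']])
    s=d.copy()
    for _ in range(20): s=d/(1+c['k1']*(s@s))
    M=R.from_rotvec(c['rvec']).as_matrix(); v=M.T@np.array([s[0],s[1],1.]); return -M.T@c['tvec'],v/np.linalg.norm(v)
def onz(n,uv,z):
    o,v=ray(n,uv); return o+v*(z-o[2])/v[2]
def proj(n,P):
    c=CM[n]; p=R.from_rotvec(c['rvec']).as_matrix()@np.asarray(P,float)+c['tvec']; s=p[:2]/p[2]; s=s*(1+c['k1']*(s@s))
    return np.array([c['fx']*s[0]+c['cx'],c['fy']*s[1]+c['cy']])
def tri(a,b):
    o1,v1=ray("scene",a);o2,v2=ray("top",b)
    t=np.linalg.lstsq(np.c_[v1,-v2],o2-o1,rcond=None)[0]; p,q=o1+t[0]*v1,o2+t[1]*v2
    return (p+q)/2,np.linalg.norm(p-q)
def crop(img,x0,y0,x1,y1,k,fn):
    cv2.imwrite(fn,cv2.resize(img[y0:y1,x0:x1,::-1],None,fx=k,fy=k,interpolation=cv2.INTER_CUBIC))
E
python3 - <<'E'
import cv2
a=cv2.imread("pics/scene0.png");b=cv2.imread("pics/top0.png")
A=cv2.resize(a[175:255,335:415],None,fx=5,fy=5,interpolation=2)
B=cv2.resize(b[165:245,228:308],None,fx=5,fy=5,interpolation=2)
cv2.imwrite("pics/lidcrop.png",cv2.hconcat([A,B]))
A=cv2.resize(a[160:220,190:270],None,fx=5,fy=5,interpolation=2)
B=cv2.resize(b[190:250,420:500],None,fx=5,fy=5,interpolation=2)
cv2.imwrite("pics/mugcrop.png",cv2.hconcat([A,B]))
E
```

```text
(no output)
```

View pics/lidcrop.png

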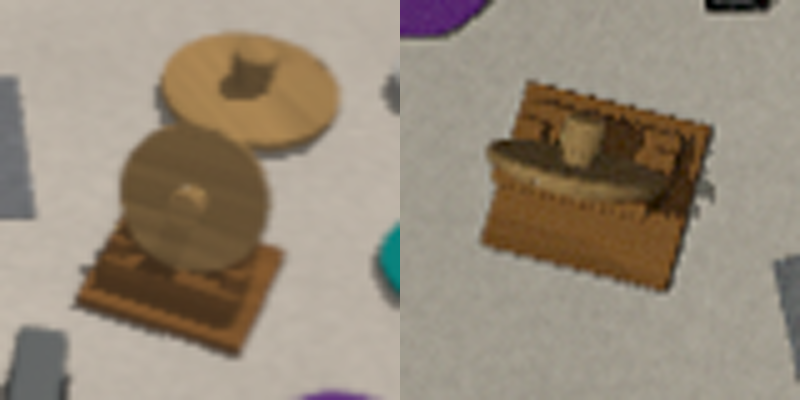

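View pics/mugcrop.png

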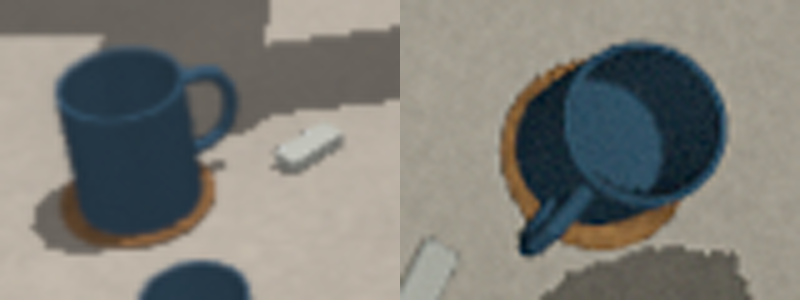

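```bash
python3 - <<'E'
from h import *
a=cv2.imread("pics/scene0.png");b=cv2.imread("pics/top0.png")
hs=cv2.cvtColor(b,cv2.COLOR_BGR2HSV)
# rest corners (top view, z=10)
c=[onz("top",p,10)[:2] for p in [(254,181.4),(290.4,190),(281.6,223),(244.6,214)]]
c=np.array(c);print("rest",c.round(1),c.mean(0), [np.linalg.norm(c[i]-c[i-1]).round(1) for i in range(4)])
d1=(c[0]+c[1]-c[2]-c[3]);print("yaw x",np.degrees(np.arctan2(d1[1],d1[0]))); d2=c[0]+c[3]-c[1]-c[2];print("yaw y",np.degrees(np.arctan2(d2[1],d2[0]))-90)
print("knob tip tri",tri((373,215),(264,189)))
# mat
m=cv2.inRange(hs,(0,0,70),(179,40,135)); m[:190]=0;m[285:]=0;m[:,:290]=0;m[:,385:]=0
ct=max(cv2.findContours(m,0,2)[0],key=cv2.contourArea)
W=np.array([onz("top",p[0],2)[:2] for p in ct],np.float32);print("mat",cv2.minAreaRect(W))
# coaster
m=cv2.inRange(hs,(5,90,90),(20,255,255))
ct=[k for k in cv2.findContours(m[190:260,430:500],0,1)[0]]
P=np.vstack(ct)[:,0]+[430,190]
W=np.array([onz("top",p,5)[:2] for p in P],np.float32);h=cv2.convexHull(W);print("coaster",cv2.minEnclosingCircle(h),len(P))
# mug rim
m=cv2.inRange(hs,(95,80,0),(125,255,255)); ct=max(cv2.findContours(m[190:250,430:500],0,1)[0],key=cv2.contourArea)
P=ct[:,0]+[430,190]
W=np.array([onz("top",p,95)[:2] for p in P])
# rim far arc: right/top side points
for lo in (455,460,465):
  q=W[(P[:,0]>lo)&(P[:,1]<226)]
  f=lambda v:np.hypot(q[:,0]-v[0],q[:,1]-v[1])-v[2]
  s=least_squares(f,[*q.mean(0),40],loss='soft_l1');print("mug",s.x,len(q),np.abs(s.fun).max())
# tumbler, others
for nm,p,z in [("tumbler",(418,153),85),("pot",(350,165),0),("bottle",(183,165),0),("stapler",(295,143),30),("eraser",(424,247),12),("biglid",(253,271),10),("turq",(206,216),10),("ring",(205,283),18),("purple",(232,156),10),("books",(255,120),40)]: print(nm,onz("top",p,z).round(0)[:2])
E
```

```text
rest [[641.3 202.7]
 [601.8 112.5]
 [520.6 148. ]
 [560.1 238.5]] [580.94459892 175.43452577] [np.float64(88.7), np.float64(98.5), np.float64(88.7), np.float64(98.8)]
yaw x -23.722776516262442
yaw y -23.61391321263524
knob tip tri (array([599.12372565, 173.36029553,  80.91059881]), np.float64(5.330663287332384))
mat ((462.24688720703125, 21.07037353515625), (141.13551330566406, 141.39512634277344), 3.1819326877593994)
coaster ((447.5884704589844, -301.6075744628906), 49.38749313354492) 115
mug [ 449.47625989 -298.19362041   38.29125761] 46 1.265470142595035
mug [ 449.60881229 -298.56102085   37.99941173] 41 1.4853914026674673
mug [ 449.75159494 -299.44522387   37.27248975] 36 1.148180661763547
tumbler [ 621. -215.]
pot [643. -53.]
bottle [723. 387.]
stapler [719.  80.]
eraser [ 397. -196.]
biglid [413. 237.]
turq [572. 338.]
ring [404. 359.]
purple [720. 251.]
books [797. 173.]
```

```bash
python3 - <<'E'
from h import *
a=cv2.imread("pics/scene0.png");b=cv2.imread("pics/top0.png")
# edge points read from the crop (disc outline in scene), crop px /5 + offset
pts=np.array([(195,123),(150,140),(124,175),(120,205),(135,242),(165,265),(205,270),(245,250),(266,222),(270,195),(260,160),(235,135)])
P=(pts-2)/5+[335,175]
e=cv2.fitEllipse(P.astype(np.float32));print(e)
yaw=np.radians(-23.67); X=np.array([np.cos(yaw),np.sin(yaw),0]);Y=np.array([-X[1],X[0],0]);Z=np.array([0,0,1.])
t=np.radians(20); n=np.cos(t)*X+np.sin(t)*Z; u=-np.sin(t)*X+np.cos(t)*Z
C0=np.array([580.9,175.4,0])
for z in (50,53.4,56):
  p=onz("scene",e[0],z)-C0; print(z,p@X,p@Y)
# fit front-face circle: x,y offset & z free using scene pts
def circ(c,r=44): return np.array([c+r*(np.cos(f)*Y+np.sin(f)*u) for f in np.linspace(0,2*np.pi,180,endpoint=False)])
def res(v):
  c=C0+v[0]*X+v[1]*Y+v[2]*Z; q=np.array([proj("scene",k) for k in circ(c)])
  return np.array([np.min(np.hypot(*(q-p).T)) for p in P])
s=least_squares(res,[0,0,53.4]);print(s.x,np.abs(s.fun).max())
s2=least_squares(lambda v:res([v[0],v[1],53.4]),[0,0]);print(s2.x,np.abs(s2.fun).max())
for v in (s.x,[*s2.x,53.4]):
  c=C0+v[0]*X+v[1]*Y+v[2]*Z
  q=[proj("top",k) for k in (c,c+44*u,c+44*Y,c-44*Y,c+22*n,c-6*n+44*u)]
  print([((k-[228,165])*5+2+[400,0]).round() for k in q])
E
```

```text
((373.6018981933594, 214.04371643066406), (29.260778427124023, 30.090667724609375), 70.42106628417969)
50 -23.349981173213756 0.39372803901517295
53.4 -19.500520285146177 1.2446022004855952
56 -16.556814900153203 1.8952706769042191
[-10.2218875    2.90930983  60.72693585] 1.0105087574876057
[-18.49383417   1.10442196] 0.8642977741970281
[array([573., 186.]), array([550., 200.]), array([488., 165.]), array([659., 207.]), array([582., 143.]), array([548., 212.])]
[array([575., 206.]), array([552., 221.]), array([490., 185.]), array([660., 226.]), array([583., 163.]), array([549., 233.])]
```

```bash
python3 - <<'E'
from h import *
a=cv2.imread("pics/scene0.png")
for n in CM: o,_=ray(n,(320,200)); print(n,o.round())
yaw=np.radians(-23.67); X=np.array([np.cos(yaw),np.sin(yaw),0]);Y=np.array([-X[1],X[0],0])
C0=np.array([580.9,175.4,10])
print([((proj("scene",C0+i*45*X+j*50*Y)-[335,175])*5+2).round() for i,j in((1,1),(1,-1),(-1,-1),(-1,1))])
m=np.array([462.2,21.1,2]);A=np.array([np.cos(np.radians(3.18)),np.sin(np.radians(3.18)),0]);B=np.array([-A[1],A[0],0])
print([proj("scene",m+70*(i*A+j*B)).round(1) for i,j in((1,1),(1,-1),(-1,-1),(-1,1))])
cv2.imwrite("pics/z.png",cv2.resize(a[180:250,290:410],None,fx=6,fy=6,interpolation=2))
b=cv2.imread("pics/top0.png")
cv2.imwrite("pics/z2.png",cv2.resize(b[175:230,238:298],None,fx=10,fy=10,interpolation=2))
print(proj("scene",[449.6,-298.5,95]),proj("scene",[447.6,-301.6,5]))
E
```

```text
scene [1390.   21.  780.]
top [ 355.   46. 1058.]
[array([235., 349.]), array([ 68., 296.]), array([120., 202.]), array([279., 249.])]
[array([341.2, 218.6]), array([295. , 219.6]), array([295., 191.]), array([337.2, 190.3])]
[213.18396321 176.5896081 ] [216.7554884  198.93443261]
```

View pics/z.png

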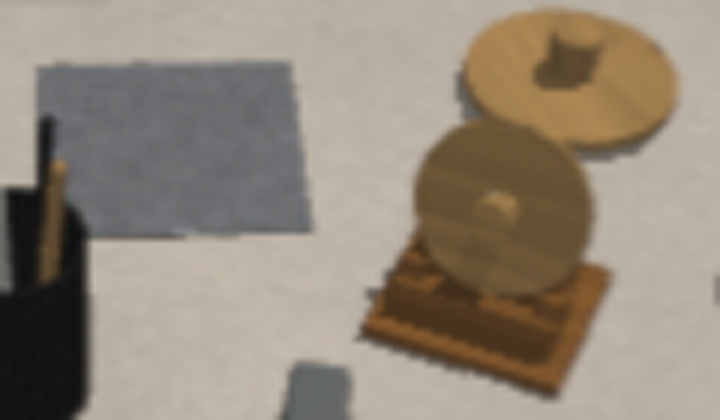

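View pics/z2.png

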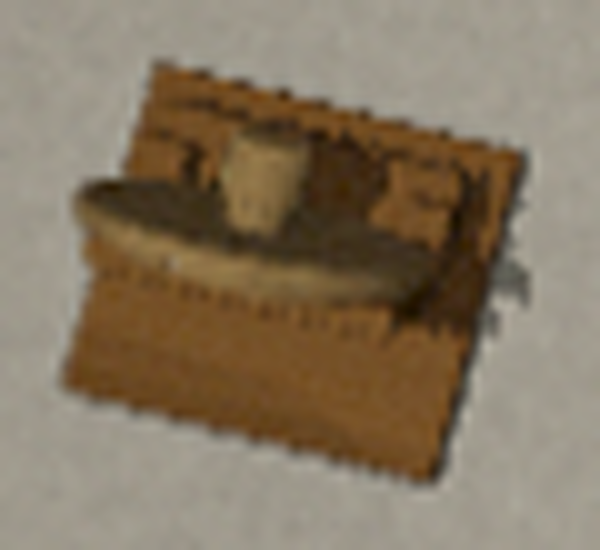

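```bash
python3 - <<'E'
from h import *
pts=np.array([(195,123),(150,140),(124,175),(120,205),(135,242),(165,265),(205,270),(245,250),(266,222),(270,195),(260,160),(235,135)])
P=(pts-2)/5+[335,175]
F=(np.array([(78,190),(110,220),(150,245),(200,265),(260,280),(330,285),(400,275),(440,262)])-4.5)/10+[238,175]
Bk=(np.array([(100,245),(150,268),(200,285),(250,298),(300,303),(350,303),(400,297)])-4.5)/10+[238,175]
K=(np.array([268,138])-4.5)/10+[238,175]
C0=np.array([580.9,175.4,0]);Z=np.array([0,0,1.])
def fr(yd,td):
  yaw=np.radians(yd);t=np.radians(td);X=np.array([np.cos(yaw),np.sin(yaw),0]);Y=np.array([-X[1],X[0],0])
  return X,Y,np.cos(t)*X+np.sin(t)*Z,-np.sin(t)*X+np.cos(t)*Z
def near(cam,c,Y,u,p):
  q=np.array([proj(cam,c+44*(np.cos(f)*Y+np.sin(f)*u)) for f in np.linspace(0,2*np.pi,240,endpoint=False)])
  return [np.min(np.hypot(*(q-k).T)) for k in p]
def res(v,full=False):
  X,Y,n,u=fr(v[3] if len(v)>3 else -23.67,v[4] if len(v)>3 else 20)
  c=C0+v[0]*X+v[1]*Y+v[2]*Z
  parts=[near("scene",c,Y,u,P),near("top",c,Y,u,F),near("top",c-6*n,Y,u,Bk),proj("top",c+22*n)-K]
  if full: print([np.round(k,1) for k in parts])
  return np.concatenate(parts)
for v0 in ([0,0,58],[0,0,58,-23.7,20]):
  s=least_squares(res,v0,diff_step=1e-3);print(s.x,s.cost);res(s.x,True)
  X,Y,n,u=fr(-23.67,20); c=C0+s.x[0]*X+s.x[1]*Y+s.x[2]*Z; print("disc front centre",c,"edge mid",c-3*n+44*u,"lid_center",c+5.5*n)
E
```

```text
[-1.38365434  3.46855262 68.68304859] 5.785481403130696
[array([0.2, 1.4, 1.1, 0.3, 0.3, 0.4, 0.1, 0.7, 0.2, 0.3, 0.7, 0.6]), array([0.1, 0.8, 0.2, 0.7, 1. , 0.6, 0.5, 1.4]), array([0.6, 0.2, 0.3, 0.4, 0.3, 0.2, 0.6]), array([-0.2,  0.6])]
disc front centre [581.02526231 179.13224677  68.68304859] edge mid [564.66047767 186.30566764 109.00346348] lid_center [585.75877699 177.05733447  70.56415938]
[ -0.16310583   3.53741784  69.31117308 -24.17284919  22.63730815] 4.997944237755449
[array([0.2, 1.4, 1.1, 0.5, 0. , 0.1, 0.5, 0.8, 0. , 0.4, 0.7, 0.5]), array([0.6, 0.8, 0.2, 0.5, 0.8, 0.4, 0.3, 1.3]), array([0.5, 0.4, 0.1, 0.2, 0.2, 0.3, 0.4]), array([-0.1,  0.2])]
disc front centre [582.17077684 178.70530705  69.31117308] edge mid [565.8059922  185.87872792 109.63158796] lid_center [586.90429152 176.63039475  71.19228387]
```

```bash
cat >> h.py <<'E'
def cur():
    s=manip.read_state(); return s['tool_pos'],R.from_rotvec(s['eef_rot']),s
def frame(z,y):
    z=z/np.linalg.norm(z); y=y-z*(y@z); y/=np.linalg.norm(y); return R.from_matrix(np.c_[np.cross(y,z),y,z])
def delta(p,Rt,ref=None):
    p0,R0,s=cur()
    dp=R0.inv().apply(np.asarray(p)-p0)/500
    rv=(R0.inv()*Rt).as_rotvec()/(2*np.pi)
    print("dpos",dp.round(4).tolist(),"rot",rv.round(4).tolist(),"angle",(np.linalg.norm(rv)*360).round(1)); return dp,rv
yaw=np.radians(-23.67);X=np.array([np.cos(yaw),np.sin(yaw),0]);Y=np.array([-X[1],X[0],0]);Z=np.array([0,0,1.])
t=np.radians(20);n=np.cos(t)*X+np.sin(t)*Z;u=-np.sin(t)*X+np.cos(t)*Z
EDGE=np.array([564.9,186.1,109.2])
E
python3 - <<'E'
from h import *
p0,R0,s=cur();print(R0.as_matrix().round(3))
for sg in(1,-1):
  Rt=frame(-u,sg*n); delta(EDGE+60*u,Rt)
  delta(EDGE-10*u,Rt)
E
```

```text
[[ 0.955  0.296 -0.   ]
 [ 0.296 -0.955  0.001]
 [ 0.    -0.001 -1.   ]]
dpos [1.1583, -1.097, 0.0799] rot [-0.0522, 0.0237, -0.135] angle 52.8
dpos [1.1944, -1.0655, 0.2114] rot [-0.0522, 0.0237, -0.135] angle 52.8
dpos [1.1583, -1.097, 0.0799] rot [0.0288, 0.0635, 0.3591] angle 131.7
dpos [1.1944, -1.0655, 0.2114] rot [0.0288, 0.0635, 0.3591] angle 131.7
```

```bash
python3 -m creep '[{"rotation":[0,0,-0.02],"delta_pos":[0.1,-0.09,0],"grip":40},{"rotation":[0,0,-0.045],"delta_pos":[0.2,-0.19,0],"grip":40},{"rotation":[0,0,-0.07],"delta_pos":[0.32,-0.3,0],"grip":40},{"rotation":[0,0,-0.09],"delta_pos":[0.44,-0.41,0],"grip":40},{"rotation":[0,0,-0.1],"delta_pos":[0.54,-0.5,0],"grip":40},{"rotation":[0,0,-0.1],"delta_pos":[0.6,-0.57,0],"grip":40},{"rotation":[0,0,-0.1],"delta_pos":[0.6,-0.57,0],"grip":40},{"rotation":[0,0,-0.1],"delta_pos":[0.6,-0.57,0],"grip":40}]' 40
python3 - <<'E'
from h import *
p,r,s=cur();print(s['q'].tolist(),p)
delta(EDGE+60*u,frame(-u,n))
E
```

```text
time_s: 1.1
tool_pos: [358.1, -138.2, 205.1]
eef_rot: [-2.804, -1.413, -0.001]
contact_force: [-0.3, 0.3, -0.5]
finger_gap: 0.47
[-0.6768754078329473, -0.005944952403581318, 1.874214345263704, 0.0010511510844980626, 1.2744226399496497, -0.03969567216880895] [ 358.09232467 -138.17497373  205.09611406]
dpos [0.7581, -0.0936, 0.0799] rot [-0.0555, 0.006, -0.0354] angle 23.8
```

```bash
python3 -m creep '[{"rotation":[-0.01,0,-0.006],"delta_pos":[0.11,-0.014,0],"grip":40},{"rotation":[-0.02,0.002,-0.012],"delta_pos":[0.22,-0.028,0.01],"grip":40},{"rotation":[-0.03,0.003,-0.02],"delta_pos":[0.34,-0.043,0.02],"grip":40},{"rotation":[-0.04,0.004,-0.025],"delta_pos":[0.46,-0.058,0.03],"grip":40},{"rotation":[-0.05,0.005,-0.03],"delta_pos":[0.58,-0.072,0.05],"grip":40},{"rotation":[-0.0555,0.006,-0.0354],"delta_pos":[0.68,-0.085,0.07],"grip":40},{"rotation":[-0.0555,0.006,-0.0354],"delta_pos":[0.758,-0.0936,0.08],"grip":40},{"rotation":[-0.0555,0.006,-0.0354],"delta_pos":[0.758,-0.0936,0.08],"grip":40},{"rotation":[-0.0555,0.006,-0.0354],"delta_pos":[0.758,-0.0936,0.08],"grip":40}]' 40
python3 - <<'E'
from h import *
p,r,s=cur();print(s['q'].tolist(),p)
delta(EDGE-10*u,frame(-u,n))
a=vision.grab_frame("scene");b=vision.grab_frame("top")
A=cv2.resize(a[130:250,320:440],None,fx=3.3,fy=3.3);B=cv2.resize(b[140:260,200:320],None,fx=3.3,fy=3.3)
cv2.imwrite("pics/pre.png",cv2.hconcat([A,B])[:,:,::-1])
E
```

```text
time_s: 2.22
tool_pos: [546.0, 193.1, 165.3]
eef_rot: [2.375, 1.551, 0.272]
contact_force: [0.5, -0.2, 1.0]
finger_gap: 0.469
[0.2403554594846382, 0.34021917756264164, 1.6155117702041133, -0.26506359723425243, 0.922947875134076, 0.7867728276777038] [546.01296869 193.06612404 165.26292783]
dpos [0.0026, -0.0005, 0.1391] rot [-0.0001, 0.0002, -0.0001] angle 0.1
```

View pics/pre.png

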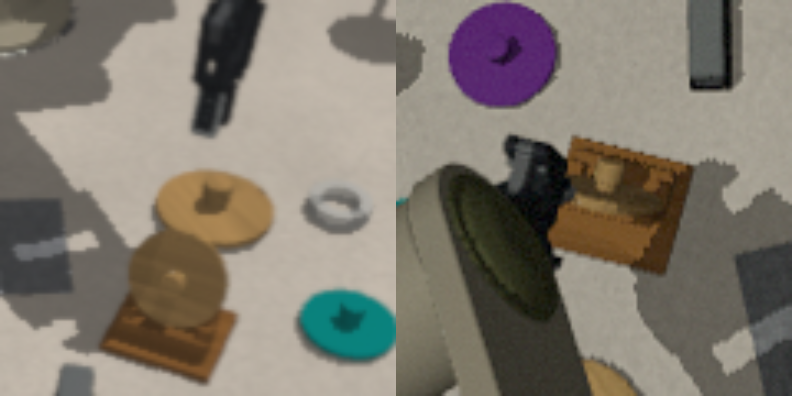

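```bash
python3 - <<'E'
from h import *
p,r,s=cur()
for q,nm in((p,"tcp"),(p-100*r.as_matrix()[:,2],"back"),(EDGE,"edge")):
  print(nm,((proj("scene",q)-[320,130])*3.3).round(),((proj("top",q)-[200,140])*3.3+[396,0]).round())
E
```

```text
tcp [199. 162.] [565. 216.]
back [225.  45.] [519. 243.]
edge [186. 229.] [586. 203.]
```

```bash
python3 - <<'E'
from h import *
p,r,s=cur(); M=r.as_matrix()
for d in (0,-10,-20,-54-18):
 for w in (-27,0,27):
  q=p+d*M[:,2]+w*M[:,1]
  print(d,w,((proj("scene",q)-[320,130])*3.3).round(),((proj("top",q)-[200,140])*3.3+[396,0]).round())
a=vision.grab_frame("scene");b=vision.grab_frame("top")
A=cv2.resize(a[120:220,350:410],None,fx=6,fy=6);B=cv2.resize(b[160:260,220:280],None,fx=6,fy=6)
cv2.imwrite("pics/pre2.png",cv2.hconcat([A,B])[:,:,::-1])
E
```

```text
0 -27 [207. 155.] [557. 255.]
0 0 [199. 162.] [565. 216.]
0 27 [191. 169.] [573. 177.]
-10 -27 [209. 143.] [553. 258.]
-10 0 [202. 150.] [561. 218.]
-10 27 [194. 158.] [569. 179.]
-20 -27 [212. 132.] [549. 260.]
-20 0 [204. 139.] [556. 221.]
-20 27 [197. 146.] [564. 181.]
-72 -27 [225.  73.] [525. 277.]
-72 0 [218.  78.] [533. 235.]
-72 27 [210.  84.] [541. 192.]
```

View pics/pre2.png

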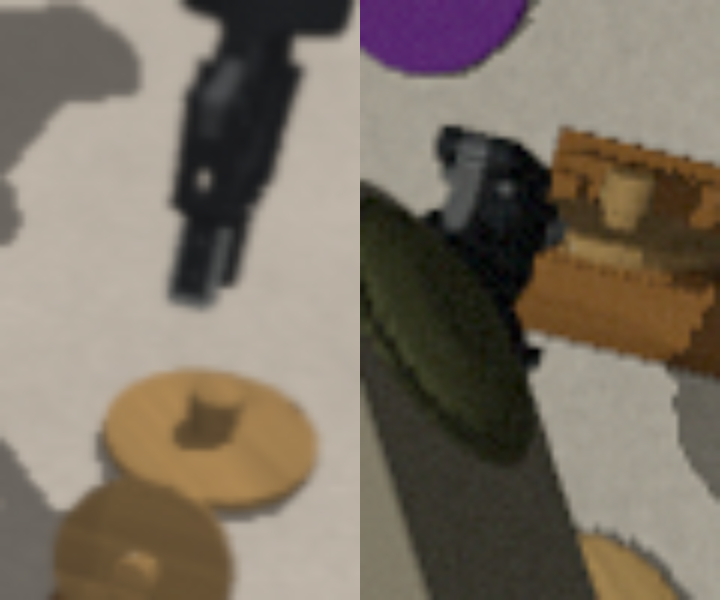

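```bash
python3 - <<'E'
from h import *
p,r,s=cur(); M=r.as_matrix();print(p)
a=tri((381.7,170),(253.3,199.2));b=tri((388.7,167.5),(249,220));print(a,b)
m=(a[0]+b[0])/2
for q in (a[0],b[0],m): print("in tool", (M.T@(q-p)).round(1))
E
```

```text
[546.07846636 193.2913673  165.89965592]
(array([552.04184255, 186.4946198 , 199.34108847]), np.float64(10.651902373031326)) (array([513.34978431, 208.89181869, 180.87057489]), np.float64(18.671227463599624))
in tool [ -3.8  19.2 -28.6]
in tool [  1.1 -28.9 -26.5]
in tool [ -1.4  -4.9 -27.5]
```

```bash
python3 -m creep '[{"rotation":[0,0,0],"delta_pos":[0,0,0],"grip":2},{"rotation":[0,0,0],"delta_pos":[0,0,0],"grip":2},{"rotation":[0,0,0],"delta_pos":[0,0,0],"grip":2},{"rotation":[0,0,0],"delta_pos":[0,0,0],"grip":2}]' 40
python3 - <<'E'
from h import *
p,r,s=cur(); M=r.as_matrix()
a=vision.grab_frame("scene");b=vision.grab_frame("top")
A=cv2.resize(a[120:220,350:410],None,fx=6,fy=6);B=cv2.resize(b[160:260,220:280],None,fx=6,fy=6)
print((proj("scene",p)-[350,120])*6,(proj("top",p)-[220,160])*6+[360,0])
cv2.imwrite("pics/pre3.png",cv2.hconcat([A,B])[:,:,::-1])
E
```

```text
time_s: 2.92
tool_pos: [546.0, 193.3, 165.9]
eef_rot: [2.375, 1.55, 0.273]
contact_force: [0.1, 0.2, -0.1]
finger_gap: 0.021
[183.07446059 353.96317773] [546.10942143 272.7635906 ]
```

View pics/pre3.png

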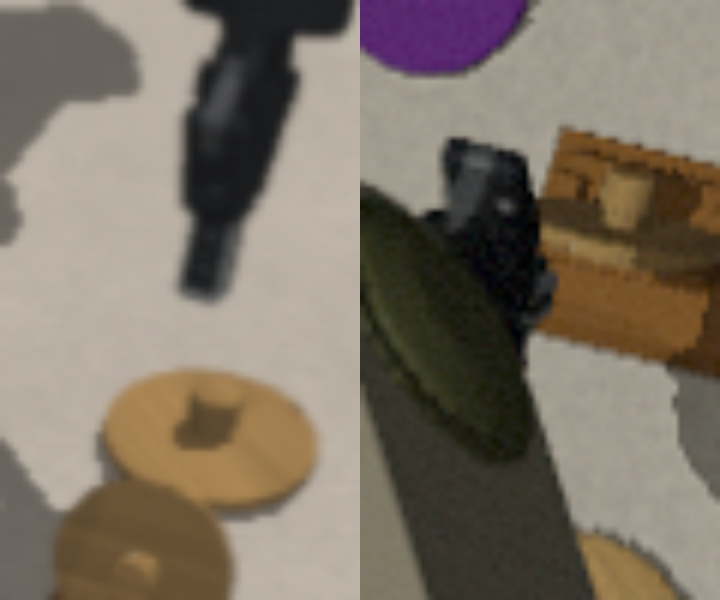

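```bash
python3 - <<'E'
from h import *
p,r,s=cur(); M=r.as_matrix();print(p)
for a in (tri((383.8,170),(250.8,210)),tri((384.5,168),(250.8,209))):
  print(a,(M.T@(a[0]-p)).round(1), (a[0]-p).round(1))
E
```

```text
[546.04921723 193.3248011  165.9019269 ]
(array([532.58885792, 196.6846789 , 186.02217712]), np.float64(9.713070572572658)) [ -2.3  -6.  -23.6] [-13.5   3.4  20.1]
(array([533.44943242, 196.41335894, 193.10748507]), np.float64(12.113875156574636)) [ -2.3  -2.7 -29.9] [-12.6   3.1  27.2]
```

```bash
python3 - <<'E'
from h import *
print("mug",tri((214,177.2),(469.2,214.6)))
for pz in ((318,190.5),):pass
a=cv2.imread("pics/scene0.png");b=cv2.imread("pics/top0.png")
A=cv2.resize(a[175:275,205:315],None,fx=4,fy=4,interpolation=2);B=cv2.resize(b[120:220,330:440],None,fx=4,fy=4,interpolation=2)
C=cv2.resize(a[170:290,370:480],None,fx=3.33,fy=3.33,interpolation=2)
cv2.imwrite("pics/q1.png",cv2.hconcat([A,B][:2])[:400,:800])
A=cv2.resize(a[170:280,360:470],None,fx=3.6,fy=3.6,interpolation=2);B=cv2.resize(b[130:300,160:290],None,fx=3,fy=3,interpolation=2)
B=B[:396] if B.shape[0]>396 else B
cv2.imwrite("pics/q2.png",cv2.hconcat([A,B]))
E
```

```text
mug (array([ 448.81819538, -298.67833198,   92.80121877]), np.float64(4.363688841917033))
```

View pics/q1.png

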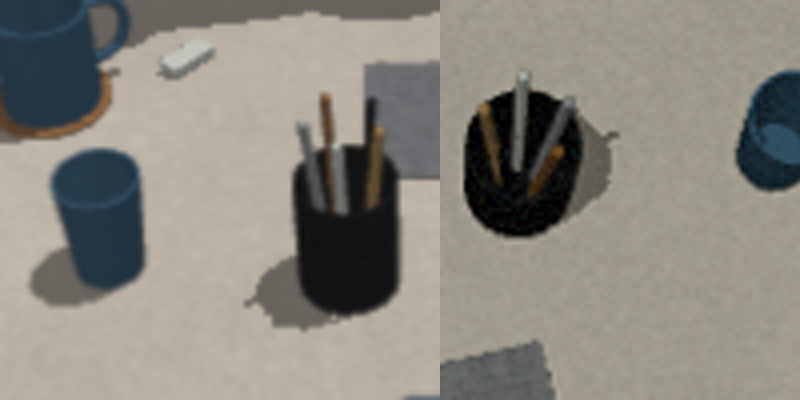

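View pics/q2.png

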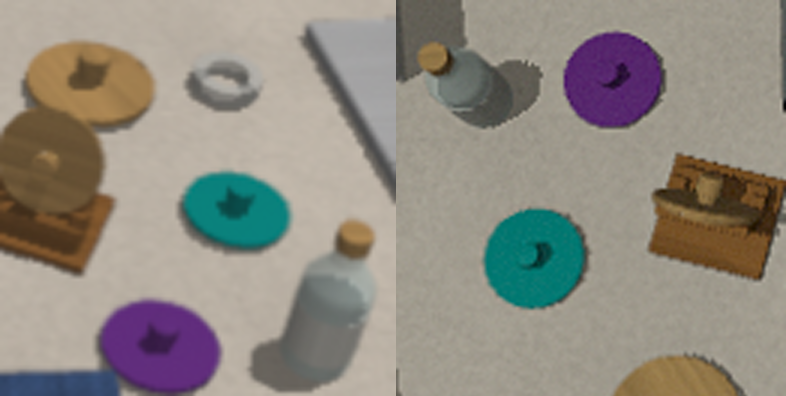

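```bash
python3 - <<'E'
from h import *
print("bottle cap top",tri((458.6,233.3),(172.3,146.7)))
print("tumbler rim",tri((205+97/4,175+180/4),(330+(800-440+8)/4-0,120+103/4)))
print("big lid centre",tri((360+92/3.6,170+85/3.6),(253,271)))
print("turq", tri((360+238/3.6,170+210/3.6),(160+(534-396)/3,130+258/3)))
print("purple", tri((360+161/3.6,170+346/3.6),(160+(613-396)/3,130+79/3)))
E
```

```text
bottle cap top (array([725.38815494, 365.98721883, 136.71152548]), np.float64(2.934236625301481))
tumbler rim (array([ 635.9146326 , -221.11857906,   88.93312228]), np.float64(13.644126497334424))
big lid centre (array([413.4012331 , 240.57068322,  10.44172731]), np.float64(6.4230429270241665))
turq (array([573.15680944, 341.49240693,   8.21475185]), np.float64(5.186394160988649))
purple (array([720.18449037, 253.31748279,   8.68703499]), np.float64(5.1169733468579865))
```

```bash
python3 -m creep '[{"rotation":[0,0,0],"delta_pos":[0,0,0.04],"grip":45},{"rotation":[0,0,0],"delta_pos":[0,0,0.08],"grip":45},{"rotation":[0,0,0],"delta_pos":[0,0,0.11],"grip":45},{"rotation":[0,0,0],"delta_pos":[0,0,0.14],"grip":45},{"rotation":[0,0,0],"delta_pos":[0,0,0.14],"grip":45},{"rotation":[0,0,0],"delta_pos":[0,0,0.14],"grip":45}]' 40
cat > look.py <<'E'
from h import *
import sys
x0,y0,x1,y1=map(int,sys.argv[2:6]);u0,v0,u1,v1=map(int,sys.argv[6:10])
a=vision.grab_frame("scene");b=vision.grab_frame("top")
f=lambda m:cv2.resize(m,(390,390),interpolation=cv2.INTER_CUBIC)
cv2.imwrite(sys.argv[1],cv2.hconcat([f(a[y0:y1,x0:x1]),f(b[v0:v1,u0:u1])])[:,:,::-1])
E
python3 look.py pics/g1.png 340 160 420 240 225 160 305 240
python3 - <<'E'
from h import *
p,r,s=cur();print(p,((proj("scene",p)-[340,160])*390/80).round(),((proj("top",p)-[225,160])*390/80+[390,0]).round())
E
```

```text
time_s: 3.78
tool_pos: [568.2, 183.8, 100.7]
eef_rot: [2.375, 1.55, 0.275]
contact_force: [0.3, -0.2, 0.1]
finger_gap: 0.531
[568.20236604 183.84538799 100.8543408 ] [173. 207.] [556. 198.]
```

View pics/g1.png

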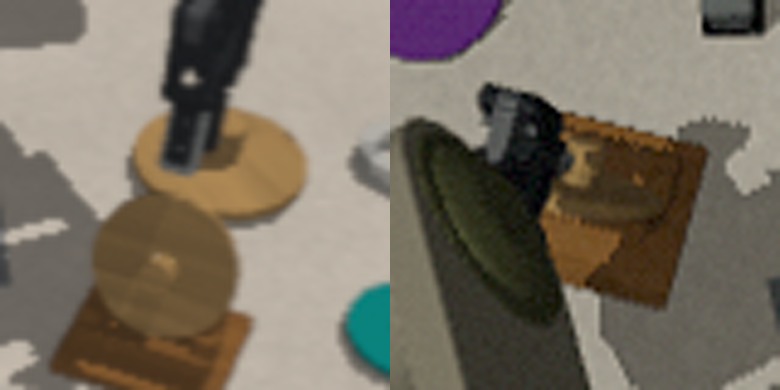

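```bash
python3 - <<'E'
from h import *
p,r,s=cur(); M=r.as_matrix()
k=80/390
fs=np.array([340+180*k,160+170*k]); ft=np.array([225+(567-390)*k,160+157*k])
bs=np.array([340+212*k,160+150*k])
for d in(-8,):
  for w in (-28,28):
    q=p+d*M[:,2]+w*M[:,1]; print(w,proj("scene",q),proj("top",q))
print("obs front",fs,ft,"back",bs)
a=tri(fs,ft);print(a,(M.T@(a[0]-p)).round(1))
print("edge top pixel scene",proj("scene",EDGE+3*n)," obs",340+168*k,160+193*k)
E
```

```text
-28 [378.37793668 197.09056676] [255.81685058 212.5444046 ]
28 [373.45564369 202.57747925] [260.4285928 189.5586996]
obs front [376.92307692 194.87179487] [261.30769231 192.20512821] back [383.48717949 190.76923077]
(array([579.42003314, 176.8434818 , 136.19728071]), np.float64(12.121459959684449)) [ -1.9  24.4 -28.7]
edge top pixel scene [376.12601395 199.66205838]  obs 374.46153846153845 199.5897435897436
```

```bash
python3 - <<'E'
from h import *
print(proj("scene",[0,0,0]),proj("scene",[0,0,80]))
p,r,s=cur(); M=r.as_matrix()
a=vision.grab_frame("scene");b=vision.grab_frame("top")
for im,nm,(x,y) in((a,"scene",(335,120)),(b,"top",(215,140))):
  im=cv2.resize(im[y:y+100,x:x+100],None,fx=6,fy=6,interpolation=2)[:,:,::-1].copy()
  for d,w,c in((-0,0,(0,0,255)),(-8,28,(0,255,0)),(-8,-28,(0,255,0)),(-73,0,(255,0,255)),(-73,42,(255,0,255)),(-73,-42,(255,0,255))):
    q=(proj(nm,p+d*M[:,2]+w*M[:,1])-[x,y])*6+3; cv2.circle(im,tuple(int(v) for v in q),4,c,-1)
  for e in (EDGE+3*n,EDGE-3*n,EDGE+47*0*n-44*u+25*n):
    q=(proj(nm,e)-[x,y])*6+3; cv2.circle(im,tuple(int(v) for v in q),4,(255,255,0),-1)
  cv2.imwrite(f"pics/ov_{nm}.png",im)
E
```

```text
[313.09768246 132.44653374] [313.22199195 114.83743507]
```

View pics/ov_scene.png

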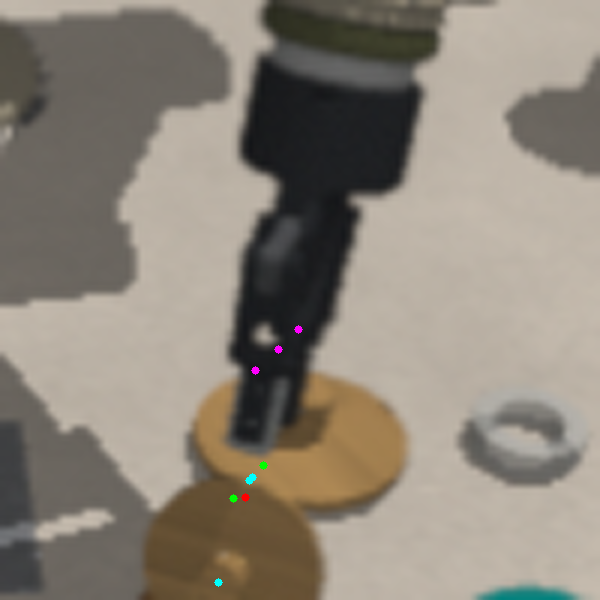

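View pics/ov_top.png

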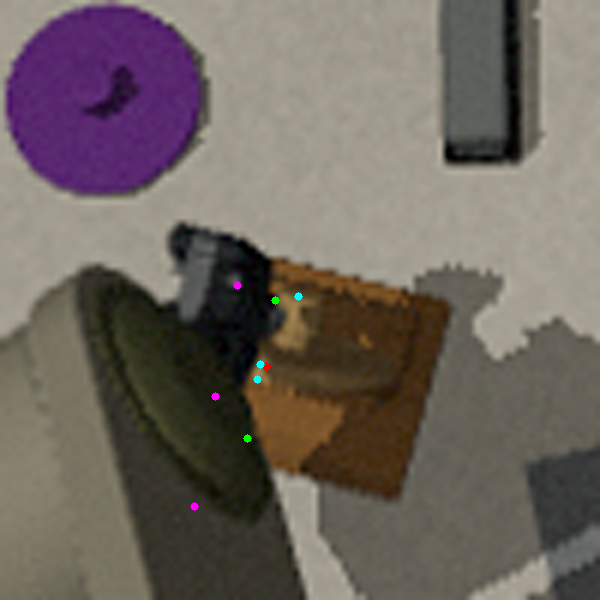

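```bash
python3 -m creep '[{"rotation":[0,0,0],"delta_pos":[0,0,0.012],"grip":35},{"rotation":[0,0,0],"delta_pos":[0,0,0.024],"grip":25},{"rotation":[0,0,0],"delta_pos":[0,0,0.024],"grip":15},{"rotation":[0,0,0],"delta_pos":[0,0,0.024],"grip":3},{"rotation":[0,0,0],"delta_pos":[0,0,0.024],"grip":3},{"rotation":[0,0,0],"delta_pos":[0,0,0.024],"grip":3}]' 20
python3 look.py pics/g2.png 340 160 420 240 225 160 305 240
```

```text
time_s: 4.72
tool_pos: [571.9, 182.2, 89.6]
eef_rot: [2.374, 1.55, 0.275]
contact_force: [-0.6, -1.0, -0.1]
finger_gap: 0.034
```

View pics/g2.png

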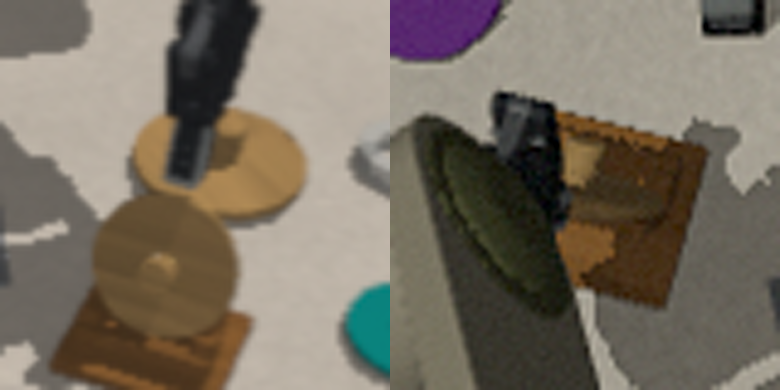

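```bash
python3 -m creep '[{"rotation":[0,0,0],"delta_pos":[0,0,0],"grip":35},{"rotation":[0,0,0],"delta_pos":[-0.006,0,0],"grip":35},{"rotation":[0,0,0],"delta_pos":[-0.006,0,0.015],"grip":35},{"rotation":[0,0,0],"delta_pos":[-0.006,0,0.03],"grip":35},{"rotation":[0,0,0],"delta_pos":[-0.006,0,0.032],"grip":25},{"rotation":[0,0,0],"delta_pos":[-0.006,0,0.032],"grip":15},{"rotation":[0,0,0],"delta_pos":[-0.006,0,0.032],"grip":3},{"rotation":[0,0,0],"delta_pos":[-0.006,0,0.032],"grip":3},{"rotation":[0,0,0],"delta_pos":[-0.006,0,0.032],"grip":3}]' 30
python3 look.py pics/g3.png 340 160 420 240 225 160 305 240
```

```text
time_s: 5.95
tool_pos: [575.8, 177.3, 74.6]
eef_rot: [2.374, 1.55, 0.275]
contact_force: [0.7, -0.3, 1.2]
finger_gap: 0.054
```

View pics/g3.png

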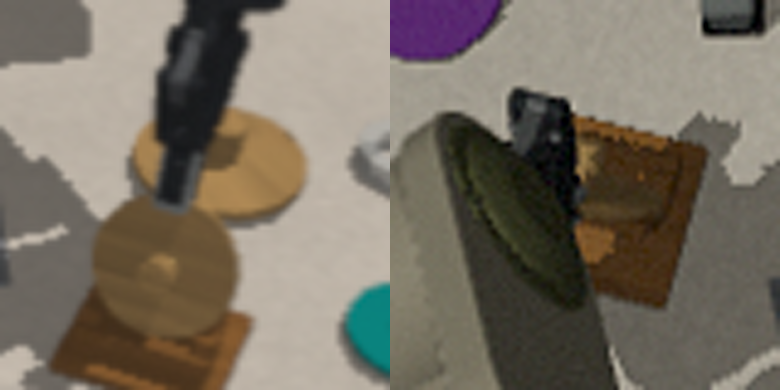

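```bash
python3 -m creep '[{"rotation":[0,0,0],"delta_pos":[0,0,0],"grip":0},{"rotation":[0,0,0],"delta_pos":[0,0,0],"grip":0},{"rotation":[0,0,0],"delta_pos":[0,0,-0.02],"grip":0},{"rotation":[0,0,0],"delta_pos":[0,0,-0.06],"grip":0},{"rotation":[0,0,0],"delta_pos":[0,0,-0.1],"grip":0},{"rotation":[0,0,0],"delta_pos":[0,0,-0.14],"grip":0},{"rotation":[0,0,0],"delta_pos":[0,0,-0.18],"grip":0},{"rotation":[0,0,0],"delta_pos":[0,0,-0.2],"grip":0}]' 50
python3 look.py pics/g4.png 330 130 420 220 225 160 305 240
```

```text
time_s: 7.05
tool_pos: [544.2, 191.4, 169.9]
eef_rot: [2.374, 1.55, 0.277]
contact_force: [-0.8, -1.3, -1.3]
finger_gap: 0.052
```

View pics/g4.png

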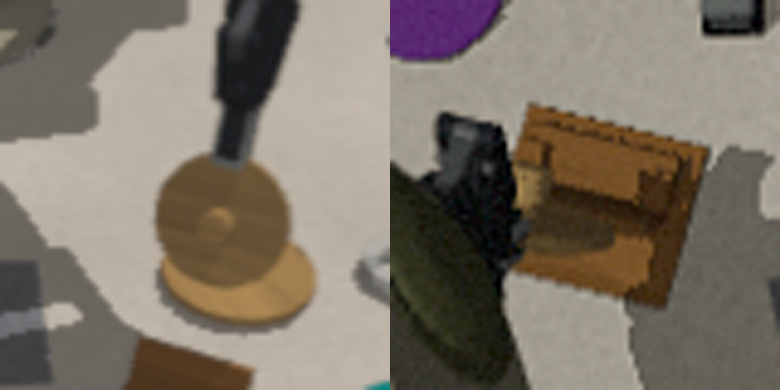

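```bash
cat > lay.py <<'E'
from h import *
import sys
az,el,cx,cy,cz,off=map(float,sys.argv[1:7])
a,e=np.radians([az,el]); z=np.array([np.cos(e)*np.cos(a),np.cos(e)*np.sin(a),-np.sin(e)]); y=np.array([np.sin(e)*np.cos(a),np.sin(e)*np.sin(a),np.cos(e)])
delta(np.array([cx,cy,cz])-off*z,frame(z,y))
p,r,s=cur();print("p",p.round(1),"q",s['q'].round(2),"zt",r.as_matrix()[:,2].round(3),"yt",r.as_matrix()[:,1].round(3))
E
python3 lay.py -60 30 462 21 170 7;python3 lay.py -24 30 462 21 170 7; 
```

```text
dpos [-0.371, -0.0193, -0.0161] rot [-0.107, -0.0664, 0.0785] angle 53.4
p [544.4 191.3 169.6] q [ 0.24  0.33  1.62 -0.26  0.92  0.78] zt [ 0.316 -0.137 -0.939] yt [ 0.859 -0.378  0.345]
dpos [-0.3781, -0.0215, -0.0169] rot [-0.1107, -0.0007, 0.0005] angle 39.8
p [544.4 191.3 169.6] q [ 0.24  0.33  1.62 -0.26  0.92  0.78] zt [ 0.316 -0.137 -0.939] yt [ 0.859 -0.378  0.345]
```

```bash
python3 -m creep '[{"rotation":[-0.015,-0.01,0.011],"delta_pos":[-0.05,-0.002,-0.03],"grip":0},{"rotation":[-0.03,-0.02,0.022],"delta_pos":[-0.11,-0.005,-0.04],"grip":0},{"rotation":[-0.045,-0.03,0.033],"delta_pos":[-0.18,-0.009,-0.04],"grip":0},{"rotation":[-0.06,-0.04,0.045],"delta_pos":[-0.25,-0.013,-0.03],"grip":0},{"rotation":[-0.08,-0.05,0.058],"delta_pos":[-0.32,-0.017,-0.02],"grip":0},{"rotation":[-0.1,-0.06,0.07],"delta_pos":[-0.36,-0.019,-0.016],"grip":0},{"rotation":[-0.107,-0.0664,0.0785],"delta_pos":[-0.371,-0.0193,-0.0161],"grip":0},{"rotation":[-0.107,-0.0664,0.0785],"delta_pos":[-0.371,-0.0193,-0.0161],"grip":0},{"rotation":[-0.107,-0.0664,0.0785],"delta_pos":[-0.371,-0.0193,-0.0161],"grip":0}]' 50
python3 lay.py -60 30 462 21 50 7
python3 look.py pics/l1.png 240 120 400 280 230 160 390 320
python3 - <<'E'
from h import *
p,r,s=cur();c=p+7*r.as_matrix()[:,2]
print(((proj("scene",c)-[240,120])*390/160).round(),((proj("top",c)-[230,160])*390/160+[390,0]).round())
E
```

```text
time_s: 8.28
tool_pos: [457.5, 36.8, 181.5]
eef_rot: [2.058, 0.544, 0.295]
contact_force: [-0.5, 0.2, -0.2]
finger_gap: 0.05
dpos [-0.0057, -0.2089, 0.1496] rot [-0.0033, 0.0022, 0.0002] angle 1.4
p [457.5  36.8 181.5] q [ 0.35  0.31  1.99 -1.23  1.11  2.16] zt [ 0.416 -0.748 -0.518] yt [ 0.26  -0.448  0.856]
[199.  90.] [635. 171.]
```

View pics/l1.png

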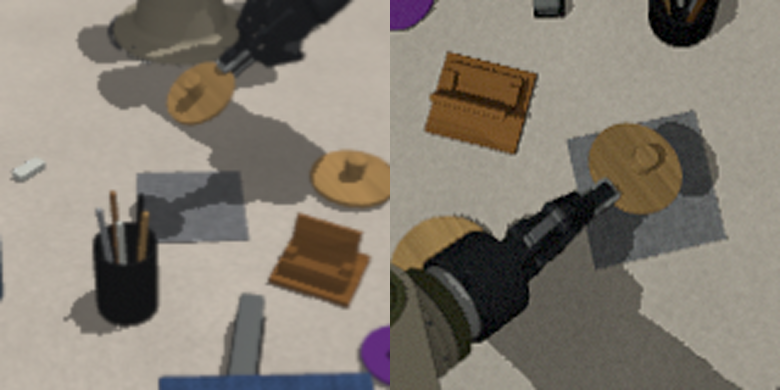

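```bash
python3 lay.py -50 22 462 21 70 7;python3 lay.py -50 22 462 21 35 7
```

```text
dpos [-0.0081, -0.1772, 0.1293] rot [-0.0255, 0.0272, -0.0123] angle 14.1
p [457.4  36.7 181.9] q [ 0.35  0.31  1.99 -1.23  1.11  2.16] zt [ 0.415 -0.748 -0.517] yt [ 0.259 -0.448  0.856]
dpos [-0.0076, -0.2371, 0.1656] rot [-0.0255, 0.0272, -0.0123] angle 14.1
p [457.4  36.7 181.9] q [ 0.35  0.31  1.99 -1.23  1.11  2.16] zt [ 0.415 -0.748 -0.517] yt [ 0.259 -0.448  0.856]
```

```bash
python3 -m creep '[{"rotation":[-0.01,0.01,-0.004],"delta_pos":[-0.003,-0.05,0.04],"grip":0},{"rotation":[-0.02,0.02,-0.008],"delta_pos":[-0.006,-0.1,0.08],"grip":0},{"rotation":[-0.0255,0.0272,-0.0123],"delta_pos":[-0.008,-0.15,0.11],"grip":0},{"rotation":[-0.0255,0.0272,-0.0123],"delta_pos":[-0.008,-0.19,0.137],"grip":0},{"rotation":[-0.0255,0.0272,-0.0123],"delta_pos":[-0.0076,-0.22,0.155],"grip":0},{"rotation":[-0.0255,0.0272,-0.0123],"delta_pos":[-0.0076,-0.2371,0.1656],"grip":0},{"rotation":[-0.0255,0.0272,-0.0123],"delta_pos":[-0.0076,-0.2371,0.1656],"grip":0},{"rotation":[-0.0255,0.0272,-0.0123],"delta_pos":[-0.0076,-0.2371,0.1656],"grip":0}]' 50
python3 lay.py -50 22 462 21 22 7
python3 look.py pics/l2.png 240 120 400 280 230 160 390 320
python3 - <<'E'
from h import *
p,r,s=cur();c=p+7*r.as_matrix()[:,2]
print(c,((proj("scene",c)-[240,120])*390/160).round(),((proj("top",c)-[230,160])*390/160+[390,0]).round())
E
```

```text
time_s: 9.38
tool_pos: [374.5, 159.1, 96.1]
eef_rot: [1.912, 0.645, 0.376]
contact_force: [0.2, 0.3, -1.0]
finger_gap: 0.049
dpos [-0.0187, -0.0008, 0.3446] rot [-0.0071, 0.0115, 0.0] angle 4.8
p [374.5 159.1  96.1] q [ 0.75  0.57  2.01 -1.23  1.28  2.53] zt [ 0.528 -0.741 -0.414] yt [ 0.266 -0.319  0.91 ]
[378.08790364 153.81642198  93.15217668] [291. 112.] [522. 290.]
```

View pics/l2.png

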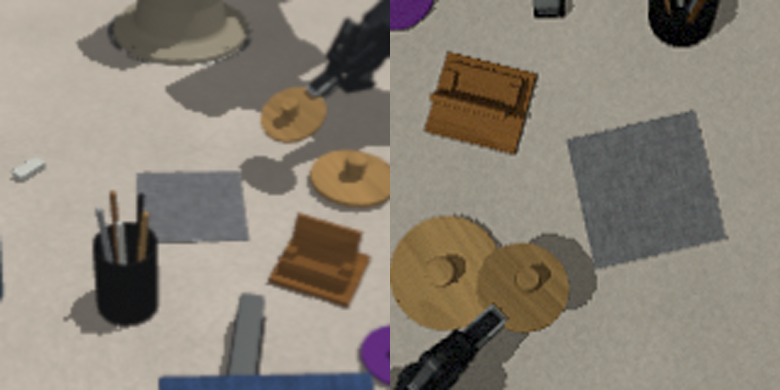

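```bash
cat > kin.py <<'E'
from h import *
D=[([-1.49339524,.3134497,1.49843749,0,1.33103796,-.22335829],[155.5,-501.1,204.7],[-3.10482474,-.470450574,-.00016]),
([-.67687,-.005945,1.874214,.00105,1.27442,-.0396957],[358.09,-138.17,205.10],[-2.804,-1.413,-.001]),
([.24036,.34022,1.61551,-.26506,.92295,.78677],[546.01,193.07,165.26],[2.375,1.551,.272]),
([.35,.31,1.99,-1.23,1.11,2.16],[457.4,36.7,181.9],[2.058,.544,.295])]
def fk(q,v):
  h,a1,lat,L2,L3x,L3,Lt,o6,s4,s6,latw=v
  E=lambda ax,a:R.from_euler(ax,a)
  p=np.zeros(3);r=E('z',q[0]);p=p+r.apply([a1,lat,h])
  r=r*E('y',q[1]);p=p+r.apply([0,0,L2]);r=r*E('y',q[2]);p=p+r.apply([L3x,latw,L3])
  r=r*E('z',s4*q[3]);r=r*E('y',q[4]);r=r*E('z',s6*q[5]+o6);p=p+r.apply([0,0,Lt]);return p,r
LO=np.array([-2.94,-.97,.19,-1.23,.02,-2.88]);HI=np.array([2.94,2.17,2.56,4.37,3.11,2.88])
def fit(s4,s6,data):
  f=lambda w:np.concatenate([np.r_[(fk(q,[*w[:8],s4,s6,0])[0]-p)/1,(fk(q,[*w[:8],s4,s6,0])[1].inv()*R.from_rotvec(rv)).as_rotvec()*300] for q,p,rv in data])
  best=min((least_squares(f,[300,0,100,300,0,300,250,o],loss='soft_l1') for o in(0,1.57,3.14,-1.57)),key=lambda s:s.cost)
  return best
E
python3 - <<'E'
from kin import *
s=manip.read_state();D.append((s['q'],s['tool_pos'],s['eef_rot']))
for s4 in(1,-1):
  for s6 in(1,-1):
    b=fit(s4,s6,D);print(s4,s6,b.cost.round(2),b.x.round(2))
    if b.cost<50: print(b.fun.round(1)); np.save("kin.npy",[*b.x,s4,s6,0])
E
```

```text
1 1 3.1 [2.0178e+02 2.6000e-01 1.1639e+02 4.3853e+02 3.8260e+01 3.9701e+02
 2.8217e+02 1.5700e+00]
[ 0.1  0.1  0.1 -0.   0.  -0.2  0.1  0.1  0.1  0.1  0.1 -0.3  0.2 -0.
  0.2  0.   0.1 -0.2 -0.5  0.4 -2.1 -0.7  0.4  1.3  0.7 -0.3  0.6 -0.
  0.  -0.2]
1 -1 1402.61 [2.0178e+02 2.6000e-01 1.1639e+02 4.3853e+02 3.8260e+01 3.9701e+02
 2.8217e+02 1.1200e+00]
-1 1 3080.76 [-128.98  395.1   116.08  411.87  306.54   66.05 -235.78   -5.04]
-1 -1 3420.72 [-128.98  395.1   116.08  411.87  306.54   66.05 -235.78    1.57]
```

```bash
cat >> kin.py <<'E'
import os
def ik(p,r,q0=None,tries=6,seed=0):
  v=np.load("kin.npy");rng=np.random.default_rng(seed);best=None
  f=lambda q:np.r_[fk(q,v)[0]-p,(fk(q,v)[1].inv()*r).as_rotvec()*300]
  for k in range(tries):
    x0=np.clip(q0,LO+.01,HI-.01) if k==0 and q0 is not None else rng.uniform(LO,HI)
    s=least_squares(f,x0,bounds=(LO,HI),max_nfev=150)
    if best is None or s.cost<best.cost-1e-3: best=s
    if best.cost<1e-2: break
  return best.x,np.sqrt(2*best.cost)
def layframe(az,el):
  a,e=np.radians([az,el]); z=np.array([np.cos(e)*np.cos(a),np.cos(e)*np.sin(a),-np.sin(e)]); y=np.array([np.sin(e)*np.cos(a),np.sin(e)*np.sin(a),np.cos(e)])
  return z,frame(z,y)
E
python3 - <<'E'
from kin import *
q0=manip.read_state()['q']
for el in(22,30,40):
  for az in range(-100,101,20):
    z,r=layframe(az,el); q,e=ik(np.array([462,21,30])-7*z,r,q0,4)
    print(el,az,round(e,1),q.round(2))
E
```

```text
22 -100 0.0 [ 0.31  0.92  1.54 -0.96  1.56  2.54]
22 -80 0.0 [ 0.37  0.82  1.79 -1.21  1.34  2.6 ]
22 -60 69.7 [ 0.42  0.71  1.88 -1.23  1.21  2.46]
22 -40 61.6 [ 0.2   0.86  2.42  3.9   1.35 -2.88]
22 -20 55.2 [ 0.03  0.9   2.55  3.49  1.54 -2.88]
22 0 69.2 [-0.55  0.41  2.56  2.42  0.91 -2.88]
22 20 50.7 [-0.82  0.49  2.5   1.81  1.05 -2.88]
22 40 24.4 [-0.9   0.63  2.32  1.41  1.17 -2.88]
22 60 0.0 [-0.88  0.73  2.11  1.13  1.3  -2.85]
22 80 0.0 [-0.77  0.8   1.85  0.88  1.48 -2.74]
22 100 0.0 [-0.65  0.89  1.6   0.68  1.69 -2.72]
30 -100 0.0 [ 0.28  0.83  1.58 -0.9   1.45  2.5 ]
30 -80 0.0 [ 0.33  0.74  1.82 -1.14  1.22  2.52]
30 -60 49.1 [ 0.35  0.62  1.94 -1.23  1.06  2.39]
30 -40 73.4 [ 0.13  0.76  2.46  3.79  1.19 -2.88]
30 -20 68.1 [-0.1   0.69  2.56  3.3   1.19 -2.88]
30 0 42.4 [-0.52  0.36  2.56  2.44  0.79 -2.88]
30 20 25.0 [-0.77  0.45  2.51  1.86  0.93 -2.88]
30 40 3.0 [-0.87  0.56  2.36  1.44  1.06 -2.88]
30 60 0.0 [-0.83  0.63  2.13  1.09  1.2  -2.75]
30 80 0.0 [-0.74  0.71  1.88  0.84  1.38 -2.68]
30 100 0.0 [-0.63  0.81  1.64  0.64  1.58 -2.68]
40 -100 0.0 [ 0.23  0.73  1.64 -0.81  1.32  2.42]
40 -80 0.0 [ 0.27  0.64  1.85 -1.04  1.09  2.39]
40 -60 20.8 [ 0.26  0.53  2.02 -1.23  0.88  2.3 ]
40 -40 66.3 [ 0.16  0.36  2.12 -1.23  0.62  1.93]
40 -20 48.1 [-0.3   0.3   2.5   2.94  0.49 -2.88]
40 0 11.7 [-0.44  0.32  2.53  2.5   0.61 -2.88]
40 20 0.0 [-0.68  0.38  2.49  1.88  0.76 -2.81]
40 40 0.0 [-0.77  0.43  2.33  1.36  0.89 -2.66]
40 60 0.0 [-0.76  0.52  2.13  1.02  1.07 -2.58]
40 80 0.0 [-0.69  0.61  1.91  0.78  1.26 -2.58]
40 100 0.0 [-0.59  0.71  1.69  0.59  1.45 -2.63]
```

```bash
python3 - <<'E'
from kin import *
p0,r0,s=cur()
z,r=layframe(-90,25);T=np.array([462,21,90])-7*z
dp,rv=delta(T,r)
q=s['q']
for k in(.25,.5,.75,1):
  rr=r0*R.from_rotvec(rv*k*2*np.pi); q,e=ik(p0+k*(T-p0)+np.array([0,0,40*np.sin(np.pi*k)]),rr,q,3);print(k,round(e,1),q.round(2), (r0.inv().apply(k*(T-p0)+np.array([0,0,40*np.sin(np.pi*k)]))/500).round(3),(rv*k).round(3))
q,e=ik(T-[0,0,60],r,q,3);print(e,q.round(2))
E
```

```text
dpos [-0.014, 0.1249, 0.2903] rot [0.0029, -0.0895, 0.0462] angle 36.3
0.25 0.0 [ 0.64  0.54  1.94 -1.17  1.34  2.45] [-0.005  0.083  0.049] [ 0.001 -0.022  0.012]
0.5 0.0 [ 0.54  0.55  1.87 -1.12  1.39  2.41] [-0.009  0.135  0.112] [ 0.001 -0.045  0.023]
0.75 0.0 [ 0.43  0.62  1.78 -1.08  1.43  2.42] [-0.012  0.145  0.194] [ 0.002 -0.067  0.035]
1 0.0 [ 0.33  0.72  1.68 -1.04  1.46  2.44] [-0.014  0.125  0.29 ] [ 0.003 -0.089  0.046]
2.8448520334565597e-13 [ 0.33  0.84  1.67 -1.05  1.4   2.54]
```

```bash
python3 -m creep '[{"rotation":[0.001,-0.022,0.012],"delta_pos":[-0.005,0.083,0.049],"grip":0},{"rotation":[0.001,-0.035,0.018],"delta_pos":[-0.007,0.11,0.08],"grip":0},{"rotation":[0.001,-0.045,0.023],"delta_pos":[-0.009,0.135,0.112],"grip":0},{"rotation":[0.002,-0.067,0.035],"delta_pos":[-0.012,0.145,0.194],"grip":0},{"rotation":[0.003,-0.08,0.041],"delta_pos":[-0.013,0.135,0.25],"grip":0},{"rotation":[0.003,-0.0895,0.0462],"delta_pos":[-0.014,0.125,0.29],"grip":0},{"rotation":[0.003,-0.0895,0.0462],"delta_pos":[-0.014,0.125,0.29],"grip":0},{"rotation":[0.003,-0.0895,0.0462],"delta_pos":[-0.014,0.125,0.29],"grip":0}]' 50
python3 lay.py -90 25 462 21 35 7;python3 lay.py -90 25 462 21 23 7
```

```text
time_s: 10.48
tool_pos: [461.7, 27.7, 93.5]
eef_rot: [2.008, 0.001, 0.0]
contact_force: [-0.1, -0.5, -1.3]
finger_gap: 0.044
dpos [0.0006, -0.1004, 0.0476] rot [-0.0001, -0.0001, 0.0001] angle 0.1
p [461.7  27.7  93.5] q [ 0.33  0.72  1.68 -1.04  1.46  2.44] zt [ 0.001 -0.906 -0.423] yt [ 0.001 -0.423  0.906]
dpos [0.0006, -0.1222, 0.0578] rot [-0.0001, -0.0001, 0.0001] angle 0.1
p [461.7  27.7  93.5] q [ 0.33  0.72  1.68 -1.04  1.46  2.44] zt [ 0.001 -0.906 -0.423] yt [ 0.001 -0.423  0.906]
```

```bash
python3 -m creep '[{"rotation":[0,0,0],"delta_pos":[0,-0.03,0.014],"grip":0},{"rotation":[0,0,0],"delta_pos":[0,-0.07,0.033],"grip":0},{"rotation":[0,0,0],"delta_pos":[0,-0.095,0.045],"grip":0},{"rotation":[0,0,0],"delta_pos":[0,-0.1004,0.0476],"grip":0},{"rotation":[0,0,0],"delta_pos":[0,-0.1004,0.0476],"grip":0}]' 50
python3 look.py pics/l3.png 270 150 370 250 260 160 390 290
python3 - <<'E'
from h import *
p,r,s=cur();c=p+7*r.as_matrix()[:,2]
print(c,((proj("scene",c)-[270,150])*3.9).round(),((proj("top",c)-[260,160])*3+[390,0]).round())
E
```

```text
time_s: 11.1
tool_pos: [461.8, 27.5, 38.1]
eef_rot: [2.008, 0.001, 0.001]
contact_force: [0.5, 0.4, -1.6]
finger_gap: 0.048
[461.95275102  21.12194447  35.51096305] [184. 179.] [614. 228.]
```

View pics/l3.png

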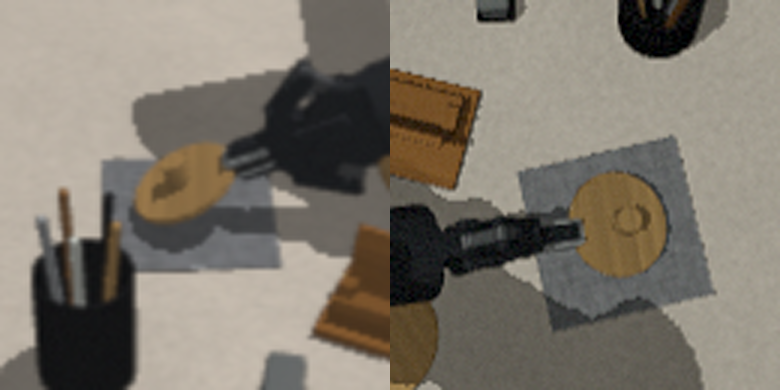

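```bash
python3 -m creep '[{"rotation":[0,0,0],"delta_pos":[0,-0.011,0.005],"grip":0},{"rotation":[0,0,0],"delta_pos":[0,-0.0218,0.0102],"grip":0},{"rotation":[0,0,0],"delta_pos":[0,-0.0218,0.0102],"grip":0}]' 50
```

```text
time_s: 11.58
tool_pos: [461.9, 27.4, 26.2]
eef_rot: [2.007, 0.001, 0.001]
contact_force: [1.2, 0.1, -0.6]
finger_gap: 0.049
```

```bash
python3 look.py pics/l4.png 270 150 370 250 260 160 390 290
```

```text
(no output)
```

View pics/l4.png

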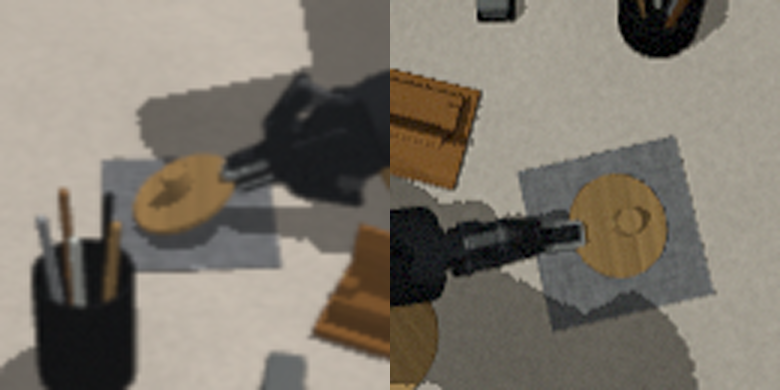

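```bash
python3 -m creep '[{"rotation":[0,0,0],"delta_pos":[0,-0.0036,0.0017],"grip":0},{"rotation":[0,0,0],"delta_pos":[0,-0.0036,0.0017],"grip":12},{"rotation":[0,0,0],"delta_pos":[0,-0.0036,0.0017],"grip":22},{"rotation":[0,0,0],"delta_pos":[0,-0.0036,0.0017],"grip":22},{"rotation":[0,0,0],"delta_pos":[0,-0.01,0.005],"grip":22},{"rotation":[0,0,0],"delta_pos":[0,-0.018,0.0085],"grip":22},{"rotation":[0,0,0],"delta_pos":[0,-0.025,-0.008],"grip":22},{"rotation":[0,0,0],"delta_pos":[0,-0.04,-0.04],"grip":22},{"rotation":[0,0,0],"delta_pos":[0,-0.052,-0.065],"grip":22},{"rotation":[0,0,0],"delta_pos":[0,-0.052,-0.065],"grip":22}]' 50
python3 look.py pics/l5.png 270 150 370 250 260 160 390 290
```

```text
time_s: 12.92
tool_pos: [462.1, 69.1, 16.6]
eef_rot: [2.008, 0.002, 0.003]
contact_force: [-0.7, -0.7, 0.2]
finger_gap: 0.255
```

View pics/l5.png

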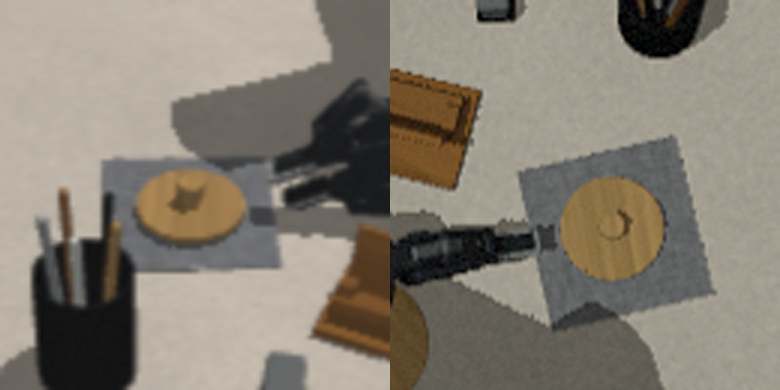

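```bash
python3 - <<'E'
from kin import *
p0,r0,s=cur()
up=r0.inv().apply(np.array([0,60,110]))/500;print("retreat",up.round(3))
b=vision.grab_frame("top");a=vision.grab_frame("scene")
for nm,im,(x0,y0,x1,y1) in(("top",b,(310,205,360,270)),("scene",a,(300,185,337,216))):
  hs=cv2.cvtColor(im,cv2.COLOR_RGB2HSV);m=cv2.inRange(hs,(8,60,60),(28,255,255));k=np.zeros_like(m);k[y0:y1,x0:x1]=m[y0:y1,x0:x1]
  k=cv2.morphologyEx(k,cv2.MORPH_OPEN,np.ones((3,3)))
  ct=max(cv2.findContours(k,0,1)[0],key=cv2.contourArea)
  h=cv2.convexHull(ct);e=cv2.fitEllipse(h);W=np.array([onz(nm,q[0],12)[:2] for q in h],np.float32)
  print(nm,e,onz(nm,e[0],11),cv2.minEnclosingCircle(W))
tips=tri((270+275/3.9,150+170/3.9),(260+(540-390)/3,160+238/3));print("tip",tips,r0.inv().apply(tips[0]-p0))
q=s['q']
for yaw in range(-90,90,30):
  rr=frame(np.array([0,0,-1.]),np.array([np.cos(np.radians(yaw)),np.sin(np.radians(yaw)),0]))
  o=[]
  for P in ([462,21,0],[462,21,120],[449,-299,75],[449,-299,200]):
    qq,e=ik(np.array(P,float),rr,q,4);o.append((round(e,1),qq.round(2).tolist()))
  print(yaw,o)
E
```

```text
retreat [ 0.     0.149 -0.202]
top ((333.62890625, 235.7891082763672), (34.54086685180664, 34.8203239440918), 32.8958740234375) [465.15924214  23.02118452  11.        ] ((465.64129638671875, 23.29322624206543), 44.388587951660156)
scene ((318.2868347167969, 202.38719177246094), (19.132930755615234, 28.136112213134766), 91.15357208251953) [463.84592718  24.72230091  11.        ] ((464.286865234375, 24.42203140258789), 47.347415924072266)
tip (array([463.15139166,  87.5184787 ,  47.18576157]), np.float64(10.83609597182027)) [  1.31682169  19.42534825 -30.6197592 ]
-90 [(np.float64(0.0), [-0.21, 0.47, 1.9, -0.0, 0.77, 1.36]), (np.float64(0.0), [-0.21, 0.27, 1.8, 0.0, 1.08, 1.36]), (np.float64(0.0), [-0.8, 0.48, 1.62, 0.0, 1.04, 0.77]), (np.float64(0.0), [-0.8, 0.35, 1.46, 0.0, 1.33, 0.77])]
-60 [(np.float64(0.0), [-0.21, 0.47, 1.9, 0.0, 0.77, 0.84]), (np.float64(0.0), [-0.21, 0.27, 1.8, 0.0, 1.08, 0.84]), (np.float64(0.0), [-0.8, 0.48, 1.62, 0.0, 1.04, 0.24]), (np.float64(0.0), [-0.8, 0.35, 1.46, -0.0, 1.33, 0.24])]
-30 [(np.float64(0.0), [-0.21, 0.47, 1.9, 0.0, 0.77, 0.31]), (np.float6
[... 161 characters left out ...]
]
0 [(np.float64(0.0), [-0.21, 0.47, 1.9, 0.0, 0.77, -0.21]), (np.float64(0.0), [-0.21, 0.27, 1.8, -0.0, 1.08, -0.21]), (np.float64(0.0), [-0.8, 0.48, 1.62, -0.0, 1.04, -0.81]), (np.float64(0.0), [-0.8, 0.35, 1.46, 0.0, 1.33, -0.81])]
30 [(np.float64(0.0), [-0.21, 0.47, 1.9, 0.0, 0.77, -0.73]), (np.float64(0.0), [-0.21, 0.27, 1.8, 0.0, 1.08, -0.73]), (np.float64(0.0), [-0.8, 0.48, 1.62, 0.0, 1.04, -1.33]), (np.float64(0.0), [-0.8, 0.35, 1.46, 0.0, 1.33, -1.33])]
60 [(np.float64(0.0), [-0.21, 0.47, 1.9, 0.0, 0.77, -1.26]), (np.float64(0.0), [-0.21, 0.27, 1.8, 0.0, 1.08, -1.26]), (np.float64(0.0), [-0.8, 0.48, 1.62, -0.0, 1.04, -1.85]), (np.float64(0.0), [-0.8, 0.35, 1.46, -0.0, 1.33, -1.85])]
```

```bash
python3 - <<'E'
from kin import *
delta(np.array([464.8,23.5,110]),frame(np.array([0,0,-1.]),np.array([0,-1.,0])))
E
```

```text
dpos [0.006, 0.2064, 0.0009] rot [0.1805, -0.0001, 0.0001] angle 65.0
```

```bash
python3 -m creep '[{"rotation":[0,0,0],"delta_pos":[0,0.03,-0.06],"grip":35},{"rotation":[0,0,0],"delta_pos":[0,0.08,-0.12],"grip":40},{"rotation":[0.03,0,0],"delta_pos":[0.002,0.14,-0.15],"grip":40},{"rotation":[0.06,0,0],"delta_pos":[0.004,0.19,-0.15],"grip":40},{"rotation":[0.09,0,0],"delta_pos":[0.006,0.22,-0.12],"grip":40},{"rotation":[0.12,0,0],"delta_pos":[0.006,0.22,-0.08],"grip":40},{"rotation":[0.15,0,0],"delta_pos":[0.006,0.21,-0.04],"grip":40},{"rotation":[0.1805,0,0],"delta_pos":[0.006,0.2064,0],"grip":40},{"rotation":[0.1805,0,0],"delta_pos":[0.006,0.2064,0],"grip":40},{"rotation":[0.1805,0,0],"delta_pos":[0.006,0.2064,0],"grip":40}]' 50
python3 look.py pics/k1.png 270 130 370 230 260 160 390 290
python3 - <<'E'
from kin import *
p,r,s=cur();print(r.as_matrix().round(3).tolist())
for d in(0,-27): print(((proj("scene",p+[0,0,-d])-[270,130])*3.9).round(),((proj("top",p+[0,0,-d])-[260,160])*3+[390,0]).round())
c=np.array([464.8,23.5,35]);print(((proj("scene",c)-[270,130])*3.9).round(),((proj("top",c)-[260,160])*3+[390,0]).round())
E
```

```text
time_s: 14.38
tool_pos: [464.6, 23.8, 110.2]
eef_rot: [3.14, -0.001, -0.001]
contact_force: [0.6, -0.7, -0.1]
finger_gap: 0.471
[[1.0, 0.002, -0.0], [0.002, -1.0, -0.001], [-0.0, 0.001, -1.0]]
[191. 183.] [609. 215.]
[191. 154.] [609. 210.]
[187. 260.] [610. 225.]
```

View pics/k1.png

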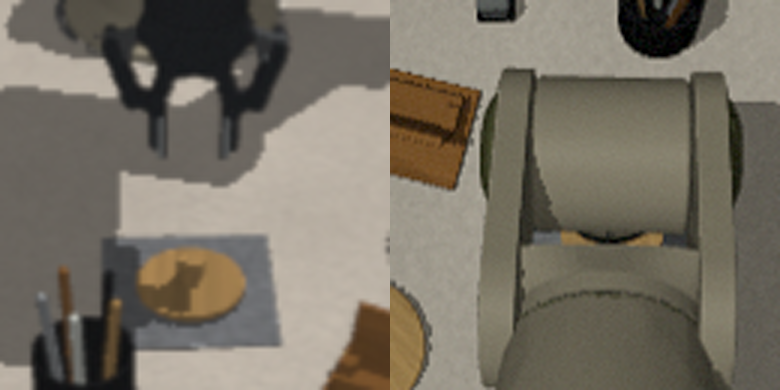

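```bash
python3 -m creep '[{"rotation":[0,0,0],"delta_pos":[0,0,0.06],"grip":40},{"rotation":[0,0,0],"delta_pos":[0,0,0.13],"grip":40},{"rotation":[0,0,0],"delta_pos":[0,0,0.18],"grip":40},{"rotation":[0,0,0],"delta_pos":[0,0,0.2],"grip":40},{"rotation":[0,0,0],"delta_pos":[0,0,0.2],"grip":40}]' 50
python3 look.py pics/k2.png 285 160 345 220 260 160 390 290
python3 - <<'E'
from kin import *
p,r,s=cur();print(p)
for z in(10,20,37): print(((proj("scene",[p[0],p[1],z])-[285,160])*6.5).round())
E
```

```text
time_s: 15.1
tool_pos: [464.6, 25.6, 10.2]
eef_rot: [3.14, 0.006, -0.001]
contact_force: [0.3, 0.4, -0.7]
finger_gap: 0.471
[465.24248785  25.16436547  11.05509501]
[217. 279.]
[218. 263.]
[218. 236.]
```

View pics/k2.png

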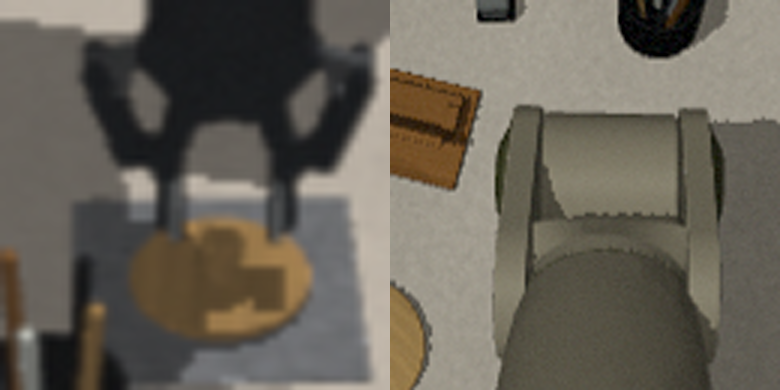

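```bash
python3 -m creep '[{"rotation":[0,0,0],"delta_pos":[0,0,0.014],"grip":40},{"rotation":[0,0,0],"delta_pos":[0,0,0.026],"grip":34},{"rotation":[0,0,0],"delta_pos":[0,0,0.026],"grip":28},{"rotation":[0,0,0],"delta_pos":[0,0,0.026],"grip":20},{"rotation":[0,0,0],"delta_pos":[0,0,0.026],"grip":10},{"rotation":[0,0,0],"delta_pos":[0,0,0.026],"grip":10},{"rotation":[0,0,0],"delta_pos":[0,0,0.026],"grip":10}]' 35
python3 look.py pics/k3.png 285 160 345 220 260 160 390 290
```

```text
time_s: 16.08
tool_pos: [465.3, 25.1, -1.9]
eef_rot: [3.14, 0.005, 0.002]
contact_force: [0.2, -0.3, 0.1]
finger_gap: 0.237
```

View pics/k3.png

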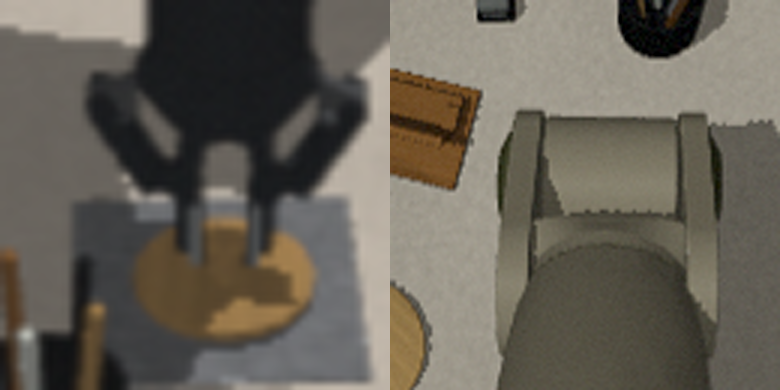

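```bash
python3 -m creep '[{"rotation":[0,0,0],"delta_pos":[0,0,-0.02],"grip":10},{"rotation":[0,0,0],"delta_pos":[0,0,-0.08],"grip":10},{"rotation":[0,0,0],"delta_pos":[0,0,-0.17],"grip":10},{"rotation":[0,0,0],"delta_pos":[0,0,-0.26],"grip":10},{"rotation":[0,0,0],"delta_pos":[0,0,-0.32],"grip":10},{"rotation":[0,0,0],"delta_pos":[0,0,-0.32],"grip":10}]' 35
python3 look.py pics/k4.png 270 90 370 190 260 160 390 290
python3 - <<'E'
from h import *
delta(np.array([449.8,-297.2,150]),frame(np.array([0,0,-1.]),np.array([0,-1.,0])))
E
```

```text
time_s: 16.92
tool_pos: [466.0, 25.2, 160.4]
eef_rot: [3.139, 0.005, 0.01]
contact_force: [0.2, 0.1, -1.2]
finger_gap: 0.237
dpos [-0.0317, 0.6451, 0.0161] rot [0.0002, -0.0001, 0.0005] angle 0.2
```

View pics/k4.png

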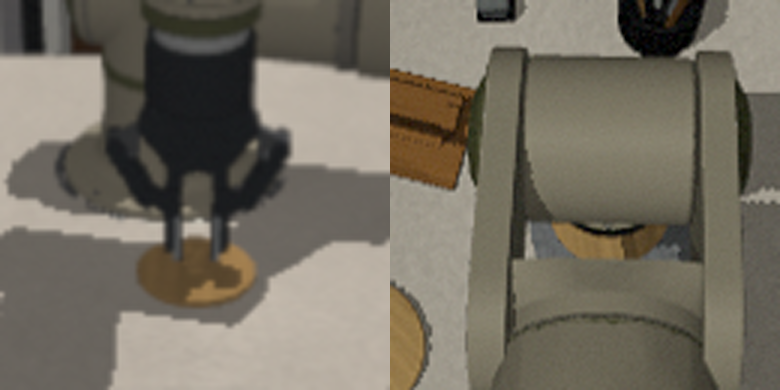

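```bash
python3 -m creep '[{"rotation":[0,0,0],"delta_pos":[-0.003,0.06,0],"grip":10},{"rotation":[0,0,0],"delta_pos":[-0.008,0.15,0],"grip":10},{"rotation":[0,0,0],"delta_pos":[-0.013,0.26,0],"grip":10},{"rotation":[0,0,0],"delta_pos":[-0.018,0.37,0],"grip":10},{"rotation":[0,0,0],"delta_pos":[-0.023,0.48,0],"grip":10},{"rotation":[0,0,0],"delta_pos":[-0.028,0.58,0],"grip":10},{"rotation":[0,0,0],"delta_pos":[-0.031,0.63,0],"grip":10},{"rotation":[0,0,0],"delta_pos":[-0.0317,0.6451,0.016],"grip":10},{"rotation":[0,0,0],"delta_pos":[-0.0317,0.6451,0.016],"grip":10},{"rotation":[0,0,0],"delta_pos":[-0.0317,0.6451,0.016],"grip":10}]' 35
python3 look.py pics/m1.png 170 120 270 220 420 160 520 260
python3 - <<'E'
from h import *
p,r,s=cur();print(p)
c=p+np.array([-.5,-1.6,20.4-5.5])
print("disc top centre pred",((proj("scene",c)-[170,120])*3.9).round(1),((proj("top",c)-[420,160])*3.9+[390,0]).round(1))
m=[449.3,-298.8,95];print("mug",((proj("scene",m)-[170,120])*3.9).round(1),((proj("top",m)-[420,160])*3.9+[390,0]).round(1))
E
```

```text
time_s: 18.27
tool_pos: [450.1, -295.8, 150.0]
eef_rot: [3.141, 0.007, 0.001]
contact_force: [-0.1, 0.3, -0.5]
finger_gap: 0.234
[ 450.14753987 -296.24022279  150.29765142]
disc top centre pred [154.9 145.5] [617.3 192.7]
mug [168.1 220.5] [579.5 212.6]
```

View pics/m1.png

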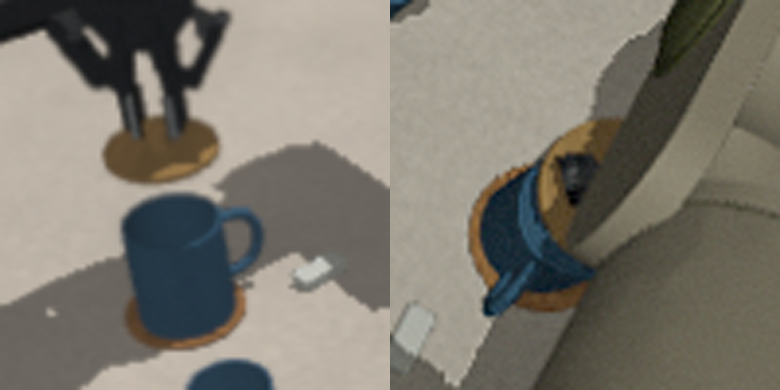

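```bash
cat > mm.py <<'E'
from h import *
a=vision.grab_frame("scene");b=vision.grab_frame("top")
p,r,s=cur();print(p.round(1))
zd=p[2]+20.4-11.5 # disc underside
def disc(nm,im,box):
  x0,y0,x1,y1=box
  hs=cv2.cvtColor(im,cv2.COLOR_RGB2HSV);m=cv2.inRange(hs,(8,60,40),(28,255,255));k=np.zeros_like(m);k[y0:y1,x0:x1]=m[y0:y1,x0:x1]
  k=cv2.morphologyEx(k,cv2.MORPH_OPEN,np.ones((2,2)))
  ct=max(cv2.findContours(k,0,1)[0],key=cv2.contourArea);return ct[:,0].astype(float)
P=disc("scene",a,(190,145,232,172)); h=cv2.convexHull(P.astype(np.float32));e=cv2.fitEllipse(h)
print("scene disc ellipse",e, "->",onz("scene",e[0],zd+2.5).round(1), "bbox",h[:,0].min(0),h[:,0].max(0))
T=disc("top",b,(455,185,485,215))
W=np.array([onz("top",q,zd+6)[:2] for q in T])
c0=np.median(W,0)
# left arc: extreme points
L=np.array([q for q,w in zip(T,W) if q[0]<=T[T[:,1]==q[1]][:,0].min()+0.1]);L=L-[0.5,0]
W=np.array([onz("top",q,zd+6)[:2] for q in L])
f=lambda v:np.hypot(W[:,0]-v[0],W[:,1]-v[1])-44
s=least_squares(f,[p[0],p[1]],loss='soft_l1');print("top disc fixed r",s.x.round(1),np.abs(s.fun).max().round(1),len(W))
cv2.imwrite("pics/a_now.png",a[:,:,::-1]);cv2.imwrite("pics/b_now.png",b[:,:,::-1])
E
python3 mm.py
python3 - <<'E'
from h import *
a=cv2.imread("pics/scene0.png")
hs=cv2.cvtColor(a,cv2.COLOR_BGR2HSV);m=cv2.inRange(hs,(95,80,0),(125,255,255));m[:, :195]=0
rows=[]
for y in range(168,200):
  xs=np.where(m[y,195:242])[0]+195; rows.append((y,xs.min() if len(xs) else None,xs.max() if len(xs) else None))
print(rows)
E
```

```text
[ 450.  -296.6  150.3]
scene disc ellipse ((211.6628875732422, 158.98416137695312), (16.7578125, 29.767044067382812), 82.20684814453125) -> [ 453.2 -291.8  161.7] bbox [197. 151.] [226. 167.]
top disc fixed r [ 447.6 -296.7] 1.0 25
[(168, None, None), (169, None, None), (170, np.int64(211), np.int64(219)), (171, np.int64(209), np.int64(223)), (172, np.int64(207), np.int64(224)), (173, np.int64(206), np.int64(232)), (174, np.int64(204), np.int64(233)), (175, np.int64(203), np.int64(234)), (176, np.int64(202), np.int64(235)), (177, np.int64(202), np.int64(236)), (178, np.int64(202), np.int64(236)), (179, np.int64(202), np.int64(236)), (180, np.int64(202), np.int64(236)), (181, np.int64(202), np.int64(236)), (182, np.int64(203), np.int64(236)), (183, np.int64(203), np.int64(236)), (184, np.int64(203), np.int64(235)), (185, np.int64(203), np.int64(235)), (186, np.int64(204), np.int64(234)), (187, np.int64(204), np.int64(233)), (188, np.int64(204), np.int64(232)), (189, np.int64(204), np.int64(230)), (190, np.int64(205), np.int64(228)), (191, np.int64(205), np.int64(228)), (192, np.int64(205), np.int64(228)), (193, np.int64(205), np.int64(228)), (194, np.int64(205), np.int64(229)), (195, np.int64(206), np.int64(228)), (196, np.int64(206), np.int64(229)), (197, np.int64(206), np.int64(229)), (198, np.int64(206), np.int64(229)), (199, np.int64(206), np.int64(228))]
```

```bash
python3 - <<'E'
from h import *
print("scene mug",onz("scene",(214.6,177.0),95).round(1))
b=cv2.imread("pics/top0.png");hs=cv2.cvtColor(b,cv2.COLOR_BGR2HSV)
m=cv2.inRange(hs,(95,60,0),(125,255,255));k=np.zeros_like(m);k[192:245,440:500]=m[192:245,440:500]
P=max(cv2.findContours(k,0,1)[0],key=cv2.contourArea)[:,0].astype(float)
c=np.array([469.2,214.6]);d=P-c;ang=np.degrees(np.arctan2(d[:,1],d[:,0]))
q=P[(ang>-110)&(ang<60)]; q=q+0.5*(q-c)/np.linalg.norm(q-c,axis=1)[:,None]
W=np.array([onz("top",x,95)[:2] for x in q])
for fr in(None,40):
  f=lambda v:np.hypot(W[:,0]-v[0],W[:,1]-v[1])-(fr or v[2])
  s=least_squares(f,[449,-299,40][:2 if fr else 3],loss='soft_l1');print("top mug",s.x.round(1),np.abs(s.fun).max().round(1),len(W))
E
```

```text
scene mug [ 451.6 -293.7   95. ]
top mug [ 449.9 -299.5   38.6] 1.4 42
top mug [ 449.5 -297.8] 1.9 42
```

```bash
python3 -m creep '[{"rotation":[0,0,0],"delta_pos":[0,0.003,0.03],"grip":10},{"rotation":[0,0,0],"delta_pos":[0,0.003,0.06],"grip":10},{"rotation":[0,0,0],"delta_pos":[0,0.003,0.085],"grip":10},{"rotation":[0,0,0],"delta_pos":[0,0.003,0.1],"grip":10},{"rotation":[0,0,0],"delta_pos":[0,0.003,0.106],"grip":10},{"rotation":[0,0,0],"delta_pos":[0,0.003,0.106],"grip":10},{"rotation":[0,0,0],"delta_pos":[0,0.003,0.106],"grip":10}]' 35
python3 look.py pics/m2.png 185 145 245 205 435 180 495 240
```

```text
time_s: 19.35
tool_pos: [450.3, -298.4, 97.7]
eef_rot: [3.14, 0.006, 0.003]
contact_force: [-0.5, -0.3, -1.6]
finger_gap: 0.233
```

View pics/m2.png

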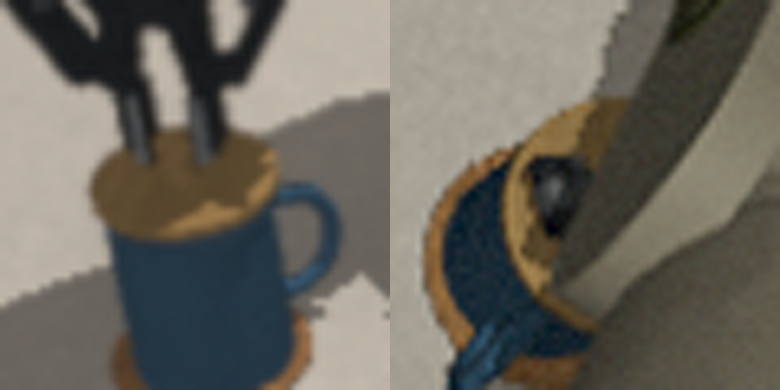

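```bash
sed -i 's/(190,145,232,172)/(190,150,232,186)/; s/(455,185,485,215)/(450,190,480,230)/' mm.py; python3 mm.py; python3 - <<'E'
from h import *
a=cv2.imread("pics/a_now.png");hs=cv2.cvtColor(a,cv2.COLOR_BGR2HSV)
m=cv2.inRange(hs,(95,80,0),(125,255,255));m2=cv2.inRange(hs,(8,60,40),(28,255,255))
a0=cv2.imread("pics/scene0.png");m0=cv2.inRange(cv2.cvtColor(a0,cv2.COLOR_BGR2HSV),(95,80,0),(125,255,255))
for y in range(162,192,2):
  f=lambda M:(lambda x:(x.min(),x.max()) if len(x) else None)(np.where(M[y,190:230])[0]+190)
  print(y,f(m2),f(m),f(m0))
E
```

```text
[ 450.2 -298.3   97.5]
scene disc ellipse ((213.9998779296875, 173.6397705078125), (16.95524787902832, 29.470487594604492), 80.93277740478516) -> [ 453.5 -292.9  108.9] bbox [200. 166.] [228. 182.]
top disc fixed r [ 447.7 -298.6] 7.9 35
162 None None None
164 None None None
166 (np.int64(208), np.int64(224)) None None
168 (np.int64(203), np.int64(227)) None None
170 (np.int64(200), np.int64(227)) None (np.int64(211), np.int64(219))
172 (np.int64(199), np.int64(227)) None (np.int64(207), np.int64(224))
174 (np.int64(199), np.int64(226)) (np.int64(228), np.int64(229)) (np.int64(204), np.int64(229))
176 (np.int64(199), np.int64(225)) None (np.int64(202), np.int64(227))
178 (np.int64(200), np.int64(223)) (np.int64(225), np.int64(226)) (np.int64(202), np.int64(226))
180 (np.int64(203), np.int64(218)) (np.int64(222), np.int64(226)) (np.int64(202), np.int64(226))
182 None (np.int64(203), np.int64(226)) (np.int64(203), np.int64(227))
184 None (np.int64(203), np.int64(227)) (np.int64(203), np.int64(227))
186 None (np.int64(203), np.int64(227)) (np.int64(204), np.int64(227))
188 None (np.int64(204), np.int64(229)) (np.int64(204), np.int64(229))
190 None (np.int64(204), np.int64(229)) (np.int64(205), np.int64(228))
```

```bash
python3 -m creep '[{"rotation":[0,0,0],"delta_pos":[0,0,0.006],"grip":10},{"rotation":[0,0,0],"delta_pos":[0,0,0.012],"grip":10},{"rotation":[0,0,0],"delta_pos":[0,0,0.016],"grip":10},{"rotation":[0,0,0],"delta_pos":[0,0,0.016],"grip":10}]' 35; python3 -m creep '[{"rotation":[0,0,0],"delta_pos":[0,0,0.003],"grip":10},{"rotation":[0,0,0],"delta_pos":[0,0,0.004],"grip":10}]' 35;  python3 look.py pics/m3.png 185 145 245 205 435 180 495 240
```

```text
time_s: 20.05
tool_pos: [450.1, -298.2, 89.3]
eef_rot: [3.14, 0.006, 0.002]
contact_force: [0.1, 0.5, -0.4]
finger_gap: 0.236
time_s: 20.3
tool_pos: [450.1, -298.2, 87.2]
eef_rot: [3.14, 0.006, 0.002]
contact_force: [0.3, 0.6, -0.8]
finger_gap: 0.234
```

View pics/m3.png

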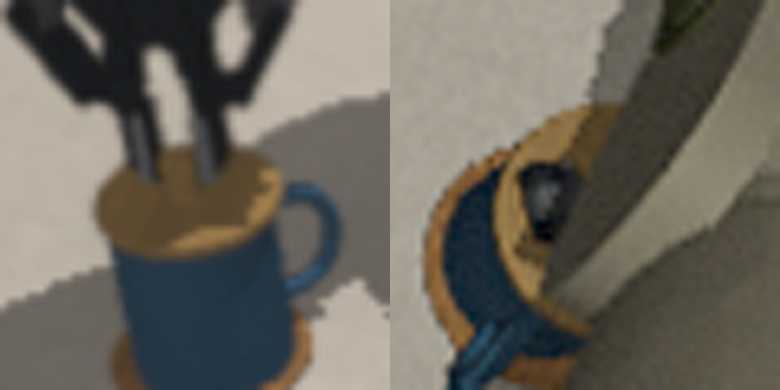

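```bash
for i in 1 2; do :; done; python3 -m creep '[{"rotation":[0,0,0],"delta_pos":[0,0,0.002],"grip":10},{"rotation":[0,0,0],"delta_pos":[0,0,0.002],"grip":10}]' 35; python3 -m creep '[{"rotation":[0,0,0],"delta_pos":[0,0,0.002],"grip":10},{"rotation":[0,0,0],"delta_pos":[0,0,0.002],"grip":10}]' 35
```

```text
time_s: 20.65
tool_pos: [450.1, -298.2, 86.2]
eef_rot: [3.14, 0.006, 0.001]
contact_force: [0.7, 0.4, -0.3]
finger_gap: 0.234
time_s: 20.9
tool_pos: [450.2, -298.3, 86.1]
eef_rot: [3.14, 0.007, 0.002]
contact_force: [-2.3, 2.7, 7.0]
finger_gap: 0.235
```

```bash
python3 -m creep '[{"rotation":[0,0,0],"delta_pos":[0,0,0],"grip":24},{"rotation":[0,0,0],"delta_pos":[0,0,0],"grip":27},{"rotation":[0,0,0],"delta_pos":[0,0,0],"grip":32},{"rotation":[0,0,0],"delta_pos":[0,0,0],"grip":38},{"rotation":[0,0,0],"delta_pos":[0,0,0],"grip":42},{"rotation":[0,0,0],"delta_pos":[0,0,0],"grip":42}]' 35;  python3 look.py pics/m4.png 185 145 245 205 435 180 495 240
```

```text
time_s: 21.65
tool_pos: [450.2, -298.3, 86.0]
eef_rot: [3.14, 0.007, 0.002]
contact_force: [-0.2, -0.1, -0.8]
finger_gap: 0.491
```

View pics/m4.png

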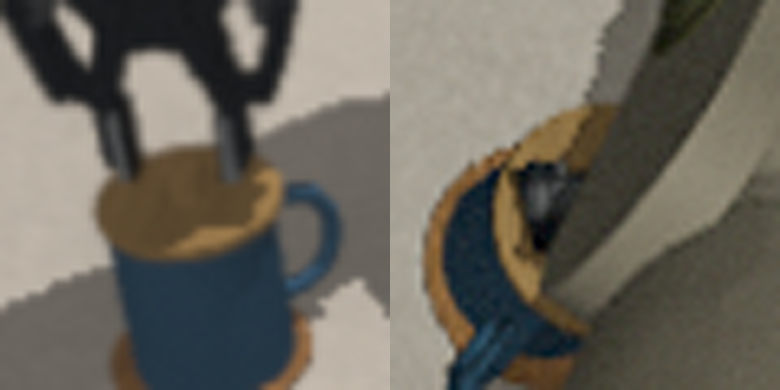

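Released and free of force. Next I retreat straight up, then away so both cameras can see.

```bash
python3 -m creep '[{"rotation":[0,0,0],"delta_pos":[0,0,-0.03],"grip":42},{"rotation":[0,0,0],"delta_pos":[0,0,-0.1],"grip":42},{"rotation":[0,0,0],"delta_pos":[0,0,-0.2],"grip":42},{"rotation":[0,0,0],"delta_pos":[0,-0.08,-0.25],"grip":42},{"rotation":[0,0,0],"delta_pos":[0,-0.18,-0.27],"grip":42},{"rotation":[0,0,0],"delta_pos":[0,-0.28,-0.27],"grip":42},{"rotation":[0,0,0],"delta_pos":[0,-0.38,-0.27],"grip":42},{"rotation":[0,0,0],"delta_pos":[0,-0.45,-0.27],"grip":42},{"rotation":[0,0,0],"delta_pos":[0,-0.45,-0.27],"grip":42},{"rotation":[0,0,0],"delta_pos":[0,-0.45,-0.27],"grip":42}]' 35;  python3 look.py pics/m5.png 185 145 245 205 435 180 495 240
python3 - <<'E'
from h import *
cv2.imwrite("pics/fin_s.png",vision.grab_frame("scene")[:,:,::-1]);cv2.imwrite("pics/fin_t.png",vision.grab_frame("top")[:,:,::-1])
E
```

```text
time_s: 23.0
tool_pos: [449.2, -73.6, 221.3]
eef_rot: [3.139, 0.006, 0.003]
contact_force: [-0.4, -0.2, 0.2]
finger_gap: 0.493
```

View pics/m5.png

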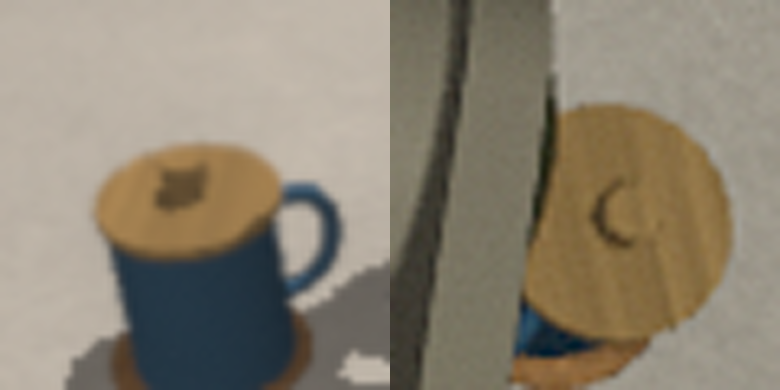

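View pics/fin_s.png

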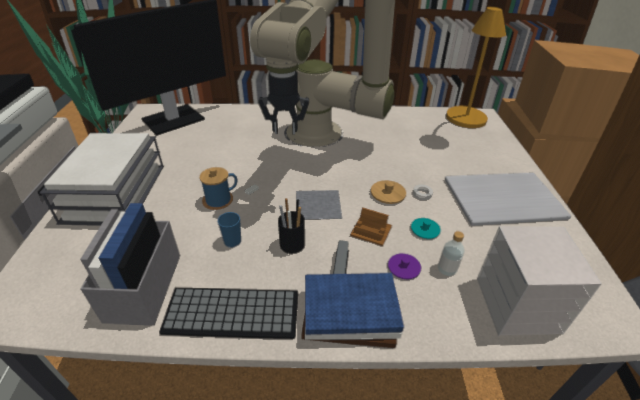

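View pics/fin_t.png

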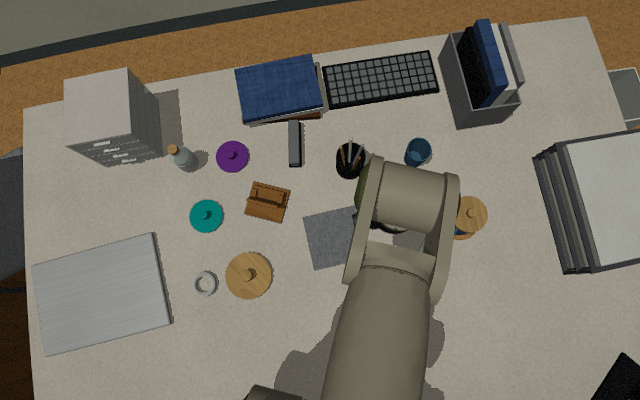

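```bash
python3 - <<'E'
from h import *
obs={}
for nm,(x0,y0,x1,y1) in(("scene",(195,160,232,186)),("top",(462,190,490,234))):
  im=cv2.imread(f"pics/fin_{nm[0]}.png");hs=cv2.cvtColor(im,cv2.COLOR_BGR2HSV);m=cv2.inRange(hs,(8,70,75 if nm=="scene" else 60),(28,255,255));k=np.zeros_like(m);k[y0:y1,x0:x1]=m[y0:y1,x0:x1]
  h=cv2.convexHull(max(cv2.findContours(k,0,1)[0],key=cv2.contourArea))[:,0].astype(float)
  c=h.mean(0);h=h+.5*(h-c)/np.linalg.norm(h-c,axis=1)[:,None]
  if nm=="top": h=h[h[:,0]>468]
  obs[nm]=h
  e=cv2.fitEllipse(h.astype(np.float32));print(nm,e,onz(nm,e[0],99).round(1))
for nm in obs:
  for z in(98.,):
    W=np.array([onz(nm,q,z+ (3 if nm=='top' else 0))[:2] for q in obs[nm]])
    s=least_squares(lambda v:np.hypot(*(W-v[:2]).T)-v[2],[450,-298,44]);print(nm,s.x.round(1),np.abs(s.fun).max().round(1))
b0=onz("scene",(214.3,177),95);print("mug scene",b0.round(1),"mug top 449.7 -298.7; coaster 447.6 -301.6(top)")
a=cv2.imread("pics/fin_s.png");cv2.imwrite("pics/fz.png",cv2.resize(a[155:215,190:250],None,fx=10,fy=10,interpolation=2))
E
```

```text
scene ((213.42173767089844, 175.53408813476562), (18.218746185302734, 29.94453239440918), 79.5799331665039) [ 449.6 -297.1   99. ]
top ((466.0180969238281, 214.67959594726562), (39.44953536987305, 43.259212493896484), 85.323486328125) [ 449.6 -291.2   99. ]
scene [ 446.7 -297.5   47.1] 2.5
top [ 450.5 -297.1   45.5] 1.8
mug scene [ 451.7 -294.6   95. ] mug top 449.7 -298.7; coaster 447.6 -301.6(top)
```

View pics/fz.png

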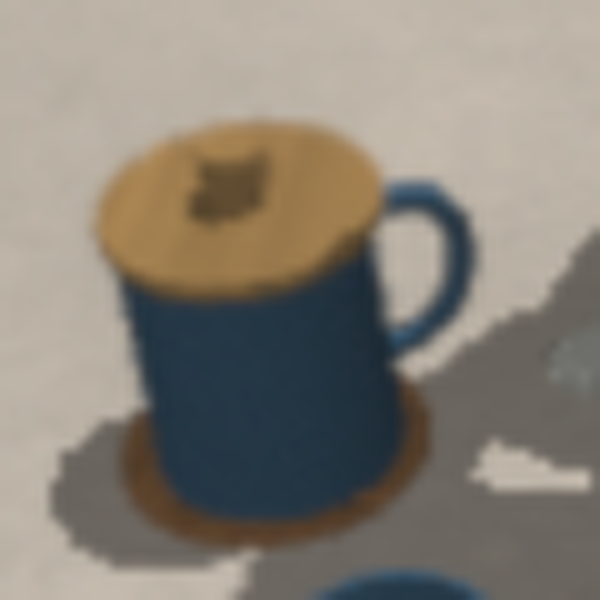

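```bash
python3 -c "
from workcell import manip
print(manip.close_job())"
```

```text
the job is handed in; nothing more can be done
None
```

The lid is on the mug and the job is handed in at about 23 s. I pulled the lid out of the rest by its free edge, laid it flat with the knob up on the mat and let go. I then re-gripped it by the knob and lowered it onto the mug. First contact was about 7 N, at the height expected for a seated lid. I released it, backed away and handed in.

**Last checks:**
- **Seating:** both views show the disc on the rim and level by eye. I did not measure its tilt.
- **Centring:** measured offset from the mug's axis was about 2 mm from the top camera and about 3–6 mm from the scene camera. The limit is 7 mm. The two cameras disagreed by a few mm, and the plug's clearance allows about 4 mm.
- **Mug:** it still stands on its coaster.
- **Force on the tool:** it read close to zero after release.
- **Other things on the desk:** the tumbler, pen pot, bottle, stapler and tape roll looked unmoved. The eraser was hidden behind the arm or in shadow in the last pictures, so I did not check it.

**What disagreed or went wrong:**
- **Finger tips:** they sit about 25 mm short of the reported TCP, so my first try at closing on the lid's edge missed. I corrected from the pictures.
- **Large lid moved:** one move towards the mat hit the joint 4 limit and strayed. The large wooden look-alike lid ended up about 10–15 mm from where it began, probably nudged then. It is not one of the listed bystanders.

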